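# Cure the routed blanks in the UV box

### The arm

A 6-joint arm with a two-finger parallel gripper is mounted at the origin on the work surface. World frame = base frame: x ahead of the robot, y to its left, z up, the work surface at z = 0. Lengths are in m, angles in rad, forces in N, time in s.
With the tool pointing down it reaches from about 0.35 to 0.95 m from the base axis. Payload 17.4 kg.
Tool frame: the origin (TCP) lies at the centre of the arm's flange, where the gripper is bolted on; the fingertips stand 186 mm ahead of it and the grasp point (between the pads) lies 167 mm ahead of it; x points along the fingers, y is the direction in which the jaws open and shut, and the axes are right-handed (so a half turn about x gives the same grasp; the last joint's range is limited). The gripper opens to 93 mm and grips with 3 to 60 N. Pads are 15 mm wide; open, the fingers measure 128 mm over their backs; the gripper's body (75 mm by 188 mm) begins 65 mm behind the grasp point.
Start: joints at [1.12, 0.116, 1.442, -0, 1.584, -0.038], TCP at [0.271, 0.618, 0.405] pointing down, gripper open.
Joint ranges: [-2.83, 2.83], [-0.83, 2.19], [0.07, 2.5], [-1.14, 4.28], [0.01, 3], [-2.97, 2.97]. Speed limits (rad/s): [1.89, 1.89, 2.22, 3.14, 3.14, 3.14].

### API

Orientations are given as [roll, pitch, yaw] about the fixed x, y, z axes, in that order (R = Rz(yaw) Ry(pitch) Rx(roll)).
In Python, from plant import ctrl, viewer, close_job gives the robot as it stands.
- The arm moves only by the tool apply_moves, never from a script. Its arguments are lists of equal length, an entry for each row: "claw": the opening, from -1 (shut) to 1 (fully open); "delta_pos": the shift along the tool's x, y, z normalised to -1 to 1, where 1 is 200 mm, a list of three; "delta_rot": the turn, a rotation vector about the tool's x, y, z normalised to -1 to 1, where 1 is 5 degrees, a list of three. In form: {"claw": [claw, ...], "delta_pos": [[tx, ty, tz], ...], "delta_rot": [[wx, wy, wz], ...]}. A call has 1 to 10 rows; each row shifts and turns the commanded pose from where the row before left it, along the tool's axes as they then stand; what a row does not reach is not made up. A row lasts 1/10 s, in which the tool goes at most 50 mm and 8.59 degrees, less where a joint would pass 70% of its speed; a pose out of reach is approached as far as the arm can. A call with a number of a shift or a turn outside -1 to 1 is refused whole. A call with a gripper value outside its range is refused whole. The fingers move at their own pace and stop on an object; "force" is the grip in N (left out, the last holds). Time passes only in rows, so rows that do not move let the fingers close. It gives the time, the measured TCP pose, the force and the opening at its end, in the units of the state.
- ctrl.state(): the state, without advancing time (a new reading comes with each control period).
- viewer.camera(name): name is "scene" or "top" or "wrist"; returns the picture (480x640x3 uint8, red, green, blue); there is no depth.
- viewer.camera_model(name): a dict with "intrinsics" (3x3 intrinsics, pixels), "k1" (the pictures are not rectified: a ray, as slopes to the right and down, at radius r is drawn at 1 + k1 r^2 times it, then the intrinsics apply), "world_from_camera" (4x4, takes a point from camera to world coordinates); the wrist camera has in their place "tool_from_camera" (4x4, takes a point from camera to tool coordinates, whose origin is the TCP and whose axes are the tool frame's). Camera axes: x right, y up, looking along -z (the intrinsics and any distortion apply to the point x, -y, -z); pixel columns grow to the right and rows downward; lengths in m; the calibration is good to about 2 mm. A picture is of the moment at which its call begins: read the wrist's pose just before it. camera_model takes no time and is no camera call.
- close_job(): hands the job in, once; it reports no verdict.
The state is a dict: "t": time; "joint_pos": joint angles; "qd": joint speeds; "tau": joint torques, N m; "position": TCP position; "tcp_rot": TCP orientation; "ft_force": force on the tool from outside, world axes, zero at the start; "wrist_torque": the same for the moment, N m; "gripper_width": opening from 0.0 (shut) to 1.0 (fully open).
Only numpy, scipy, OpenCV 4.12 (cv2) and the standard library are available. Lean on these libraries where they do the work, as an engineer would, in place of code of your own. Each camera call takes 0.05 s, during which the arm holds its last target.

### The job

Lay all the grooved wooden blanks flat and side by side in the curing box, then draw its amber cover down by putting the hook of the pole into the cover's ring eye and swinging it fully shut, without touching the cover by hand, and put the pole back in its rest the way it lay. Once the cover is shut, wind the bell timer past its 30-minute top mark and then turn it back down to 15 minutes. Leave everything else on the bench where it is.

Things in the scene. Friction and masses are not known exactly. Their poses are not given: they have to be found in the camera images.
- box: Open-topped aluminium curing box, 260 mm along its x, 210 along its y, 65 high, walls 8 thick, inner floor 8 mm above the bench; fixed to the bench. Origin: centre of its underside, z up.
- cover (a joint): Amber cover in an aluminium frame (260 x 217 x 8 mm), hinged along the box's +y rim (axis parallel to box x, at box y = +105, z = 65 mm). 0 rad = shut, grows as its -y edge swings up; 1.57 = upright, stop 1.85. Starts open, leaning past upright. Damped: once drawn past upright it sinks shut by its own weight (250 g) in a few seconds. Keep gripper and arm off it.
- cover_eye (a point): Centre of the steel ring eye on the middle of the cover's free edge: inner diameter 56 mm, wire 6 mm, moves with the cover. From the hinge: 237 mm along the cover, 22 mm to its inside. The ring is bent 52 degrees to the inside (cover open: slopes up to the box's -y; shut: down to -y, outside the box), so a vertical hook can hang down through it at every angle.
- pole_grip (a point): Centre of the wooden handle (120 x 16 wide x 22 mm high) of the hook pole, 160 g. Own x runs along the pole towards the hook, own z up. From the handle a steel rod 8 mm thick runs on to 200 mm from this point and there bends straight down for 58 mm: the hook.
- pole_tip (a point): Lower end of the pole's down-turned hook (200 mm along x and 58 mm below the handle centre).
- rest_grip (a point): Fixed plywood rest for the pole, two open-topped forks on a base plate: where the handle centre (point pole_grip) lies when the pole is in its rest, 73 mm over the bench. Own x = the pole's direction towards the hook. Forks 45 mm behind (28 mm wide slot) and 90 mm ahead (24 mm slot) of this point, tops 76 and 83 mm over the bench.
- rest_tip (a point): Where the hook's lower end lies when the pole is in its rest.
- dial (a joint): Dial of the black bell timer (fixed round housing 116 mm across, 34 high). Grows clockwise seen from above. 0 = 0 minutes, 0.0698 rad (4 degrees) a minute: 15 min = 1.047, top mark 30 min = 2.094, stop at 2.618. White ticks on the housing every 5 min; those at 0, 15 and 30 are long, the one at 30 also thick. Stays where left (friction 0.05 N m).
- dial_grip (a point): On the dial's axis, 60 mm over the bench, inside the dial's upright aluminium grip bar (62 long, 14 wide, from 40 to 72 mm over the bench, on a disc of 68 mm diameter). Own x, turning with the dial, runs along the bar to its pointer end (dark line on the bar's top).
- blank0_c (a point): Centre of a loose lacquered wooden blank, 45 (own x) x 80 (own y) x 22 mm high, about 50 g, with a dark routed rectangular V-groove on its top. Starts flat on the bench; two to four blanks are present.
- blank1_c (a point): Centre of a loose lacquered wooden blank, 45 (own x) x 80 (own y) x 22 mm high, about 50 g, with a dark routed rectangular V-groove on its top. Starts flat on the bench; two to four blanks are present.
- blank2_c (a point): Centre of a loose lacquered wooden blank, 45 (own x) x 80 (own y) x 22 mm high, about 50 g, with a dark routed rectangular V-groove on its top. Starts flat on the bench; two to four blanks are present.
- blank3_c (a point): Centre of a loose lacquered wooden blank, 45 (own x) x 80 (own y) x 22 mm high, about 50 g, with a dark routed rectangular V-groove on its top. Starts flat on the bench; two to four blanks are present.
- offcut: Plain dark wooden offcut 110 x 34 x 26 mm, no groove. A bystander: leave it where it is. Origin: centre of its underside at the start.
- cork: Cork sanding block 80 x 50 x 35 mm. A bystander: leave it where it is. Origin: centre of its underside at the start.
- brush: Hand brush lying on the bench. A bystander: leave it where it is. Origin: centre of its underside at the start.
- jar: Closed jar 70 mm across, 90 high. A bystander: leave it where it is. Origin: centre of its underside at the start.
- glue: Bottle 60 mm across, 170 high. A bystander: leave it where it is. Origin: centre of its underside at the start.
- pole: The hook pole as a whole, in the same frame as point pole_grip.
There are look-alikes about, which are no part of the job. What is shaped like the part that bears dial but yellow is not meant.

How it is judged:
On the way, in this order (a step that is already met when the one before it is completed fails the run):
1. every blank present lies flat in the box (x of blank0_c in the frame of box between -0.105 and 0.105 m and y of blank0_c in the frame of box between -0.08 and 0.08 m and z of blank0_c in the frame of box between 0.014 and 0.026 m and angle between each of blank0_c, blank1_c, blank2_c, blank3_c's own z axis and vertical below 0.12 rad and x of blank1_c in the frame of box between -0.105 and 0.105 m and y of blank1_c in the frame of box between -0.08 and 0.08 m and z of blank1_c in the frame of box between 0.014 and 0.026 m and x of blank2_c in the frame of box between -0.105 and 0.105 m and y of blank2_c in the frame of box between -0.08 and 0.08 m and z of blank2_c in the frame of box between 0.014 and 0.026 m and x of blank3_c in the frame of box between -0.105 and 0.105 m and y of blank3_c in the frame of box between -0.08 and 0.08 m and z of blank3_c in the frame of box between 0.014 and 0.026 m), for 0.3 s.
2. the cover is on its way down with the pole's hook through its eye (value of joint cover between 0.5 and 1.35 rad and distance between pole_tip and cover_eye below 0.05 m and horizontal distance between pole_tip and cover_eye below 0.03 m), for 0.1 s.
3. the cover is fully shut (value of joint cover below 0.04 rad), for 0.2 s.
4. the timer is wound past its 30-minute top mark (value of joint dial above 2.12 rad), for 0.05 s.
5. the timer is turned back to 15 minutes (value of joint dial between 0.942 and 1.152 rad), for 0.3 s.
At the end, for the whole second after the job is handed in: All blanks present lie flat on the box's floor, the cover is shut (within 0.04 rad), the timer stands at 15 minutes (within 1.5), the pole lies still in its rest (handle within 25 mm, hook within 30 mm of where they lay) (all of step 1 and all of step 5 and value of joint cover below 0.04 rad and distance between pole_grip and rest_grip below 0.025 m and distance between pole_tip and rest_tip below 0.03 m and linear speed of pole below 0.02 m/s); the robot touches nothing.
It fails at once if the gripper or arm touches the cover (contact force between any of the fingers, the arm and cover above 1 N).
It fails at once if a bystander is moved more than 50 mm (distance of any of offcut, cork, brush, jar, glue from where it was at the start of the episode above 0.05 m).
It fails at once if the jar or the bottle is knocked over (angle between any of jar, glue's own z axis and vertical above 0.5 rad).
Of blank0, blank1, blank2, blank3 only 2 to 4 are there at a start; the rules pass over those that are not, and their reading is None.
At some moment in a run one of blank0, blank1, blank2, blank3 may be knocked a few centimetres aside while the robot is not near it.
It also fails if it takes over 210 s, if anything falls off the work surface, if the arm or the gripper's body presses on something with over 40 N, if the wrist force passes 120 N, or if a joint passes its speed limit or range.

## Working session

There is one attempt and no reset: what is moved stays moved. The work goes in short steps, Python scripts to look and compute and a tool call to move; the robot and the scene stay as the last step left them, time stands still between calls to the robot, and variables do not carry over. Pictures are saved under pics/ and viewed, and the job is handed in when it is done.

Besides the shell and the picture viewer there is one more tool, called after "Call:" in YAML: its name, and indented under it one key for each argument. apply_moves: Moves the arm, as the interface text tells. Its arguments: {"type":"object","properties":{"claw":{"type":"array","items":{"type":"number"}},"delta_pos":{"type":"array","items":{"type":"array","items":{"type":"number"}}},"delta_rot":{"type":"array","items":{"type":"array","items":{"type":"number"}}},"force":{"type":"number"}},"required":["claw","delta_pos","delta_rot"]}

```bash
ls; mkdir -p pics; python3 - <<'E'
from plant import ctrl, viewer
import cv2, numpy as np
print(ctrl.state())
for n in ["scene","top","wrist"]:
    m=viewer.camera_model(n); print(n,{k:np.round(np.array(v),4).tolist() for k,v in m.items()})
    im=viewer.camera(n); cv2.imwrite(f"pics/{n}0.png",im[:,:,::-1])
E
```

```text
pics
{'t': 0.0, 'joint_pos': array([ 1.12017652e+00,  1.16476422e-01,  1.44227452e+00,  1.98299260e-05,
        1.58399938e+00, -3.77960778e-02]), 'qd': array([ 0.00045699,  0.00061917, -0.0017002 , -0.00093401, -0.00111143,
       -0.00151561]), 'tau': array([-1.70677857e-03, -7.21256733e+01, -6.22605371e+01,  7.78315519e-02,
        2.36966583e-02, -7.65160530e-05]), 'position': array([0.27081454, 0.61829817, 0.40400576]), 'tcp_rot': array([-1.62571866,  1.56963849, -2.03854214]), 'ft_force': array([-0.19515742,  0.2413221 , -0.51078033]), 'wrist_torque': array([0.04050736, 0.02215999, 0.0270823 ]), 'gripper_width': 0.9977917146446111}
scene {'intrinsics': [[476.3014, 0.0, 320.3176], [0.0, 476.3014, 236.0377], [0.0, 0.0, 1.0]], 'k1': 0.0171, 'world_from_camera': [[0.6178, -0.6374, 0.4605, 1.0297], [0.7863, 0.5066, -0.3537, -0.363], [-0.0079, 0.5806, 0.8141, 1.041], [0.0, 0.0, 0.0, 1.0]]}
top {'intrinsics': [[572.8028, 0.0, 317.8232], [0.0, 572.8028, 242.3494], [0.0, 0.0, 1.0]], 'k1': -0.127, 'world_from_camera': [[-0.0274, 0.9886, -0.148, 0.2766], [-0.9996, -0.0265, 0.008, 0.0699], [0.004, 0.1482, 0.989, 1.6306], [0.0, 0.0, 0.0, 1.0]]}
wrist {'intrinsics': [[330.781, 0.0, 319.8885], [0.0, 330.781, 238.239], [0.0, 0.0, 1.0]], 'k1': -0.0243, 'tool_from_camera': [[0.0018, 0.2536, -0.9673, 0.0197], [1.0, -0.0007, 0.0017, 0.0005], [-0.0002, -0.9673, -0.2536, -0.0707], [0.0, 0.0, 0.0, 1.0]]}
```

View pics/scene0.png

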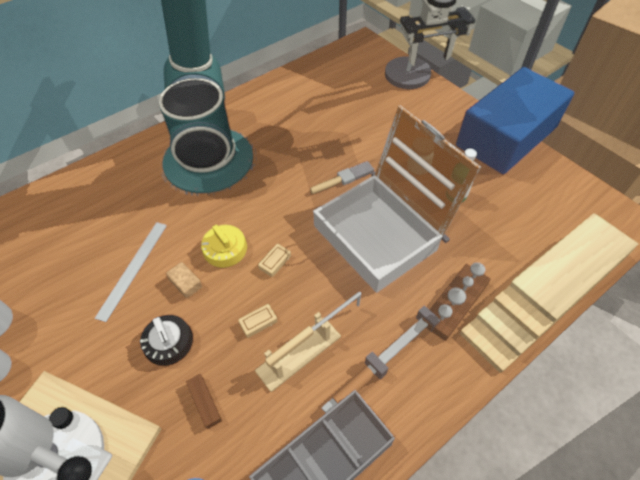

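View pics/top0.png

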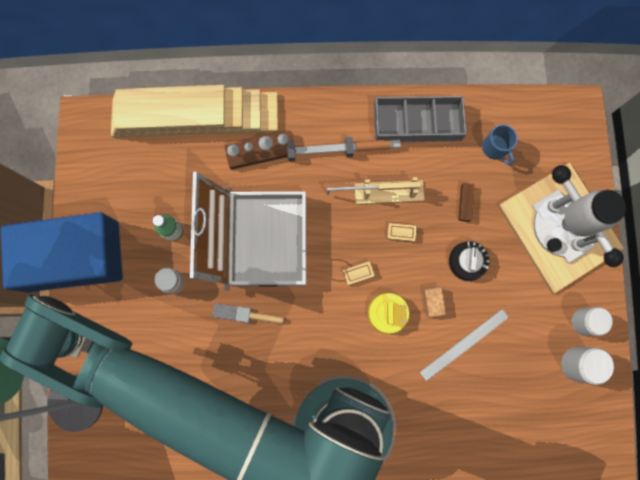

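View pics/wrist0.png

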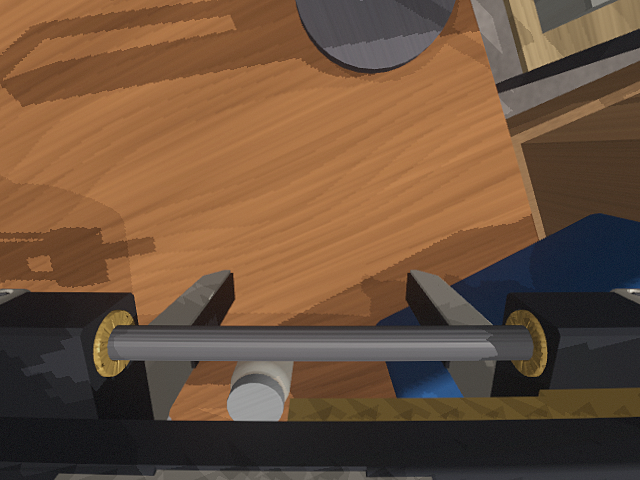

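Candidates: blanks are (402,232) and (359,272) in the top view. Look-alikes are the yellow dial (388,313), which is not meant, cork (434,302), offcut (466,202) and the other clutter. The black timer is at (469,260), and the pole in its rest is around (390,190). Next I'll take close crops and write the helpers.

```bash
cat > h.py <<'E'
import numpy as np, cv2
from scipy.spatial.transform import Rotation as R
from plant import ctrl, viewer
def ray(n,px,st=None):
    m=viewer.camera_model(n);K=np.array(m["intrinsics"]);k1=m["k1"]
    if n=="wrist":
        T=np.eye(4);T[:3,:3]=R.from_euler('xyz',st["tcp_rot"]).as_matrix();T[:3,3]=st["position"]
        T=T@np.array(m["tool_from_camera"])
    else: T=np.array(m["world_from_camera"])
    p=np.atleast_2d(px).astype(float)
    u=cv2.undistortPoints(p[:,None,:],K,np.array([k1,0,0,0.]),None,None)[:,0]
    d=np.c_[u[:,0],-u[:,1],-np.ones(len(u))]@T[:3,:3].T
    return T[:3,3],d
def plane(n,px,z,st=None):
    o,d=ray(n,px,st); return o+d*((z-o[2])/d[:,2])[:,None]
def tri(p1,p2,n1="scene",n2="top"):
    o1,d1=ray(n1,p1);o2,d2=ray(n2,p2);d1=d1[0];d2=d2[0]
    A=np.c_[d1,-d2];s=np.linalg.lstsq(A,o2-o1,rcond=None)[0]
    a=o1+s[0]*d1;b=o2+s[1]*d2;return (a+b)/2,np.linalg.norm(a-b)
def proj(n,P,st=None):
    m=viewer.camera_model(n);K=np.array(m["intrinsics"]);k1=m["k1"]
    if n=="wrist":
        T=np.eye(4);T[:3,:3]=R.from_euler('xyz',st["tcp_rot"]).as_matrix();T[:3,3]=st["position"]
        T=T@np.array(m["tool_from_camera"])
    else: T=np.array(m["world_from_camera"])
    q=(np.atleast_2d(P)-T[:3,3])@T[:3,:3]
    u=np.c_[q[:,0]/-q[:,2],-q[:,1]/-q[:,2]];r2=(u**2).sum(1,keepdims=True)
    u=u*(1+k1*r2);return u*[K[0,0],K[1,1]]+[K[0,2],K[1,2]]
def snap(n,name):
    st=ctrl.state();im=viewer.camera(n)[:,:,::-1].copy();cv2.imwrite(f"pics/{name}.png",im);return st,im
def crop(im,x0,y0,x1,y1,f,name):
    cv2.imwrite(f"pics/{name}.png",cv2.resize(im[y0:y1,x0:x1],None,fx=f,fy=f,interpolation=cv2.INTER_CUBIC))
E
python3 - <<'E'
from h import *
t=cv2.imread("pics/top0.png");s=cv2.imread("pics/scene0.png")
crop(t,320,165,510,335,4,"tc1");crop(t,140,165,320,335,4,"tc2");crop(s,230,90,490,300,3,"sc1");crop(s,120,200,380,440,2.5,"sc2")
E
```

```text
(no output)
```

View pics/tc1.png

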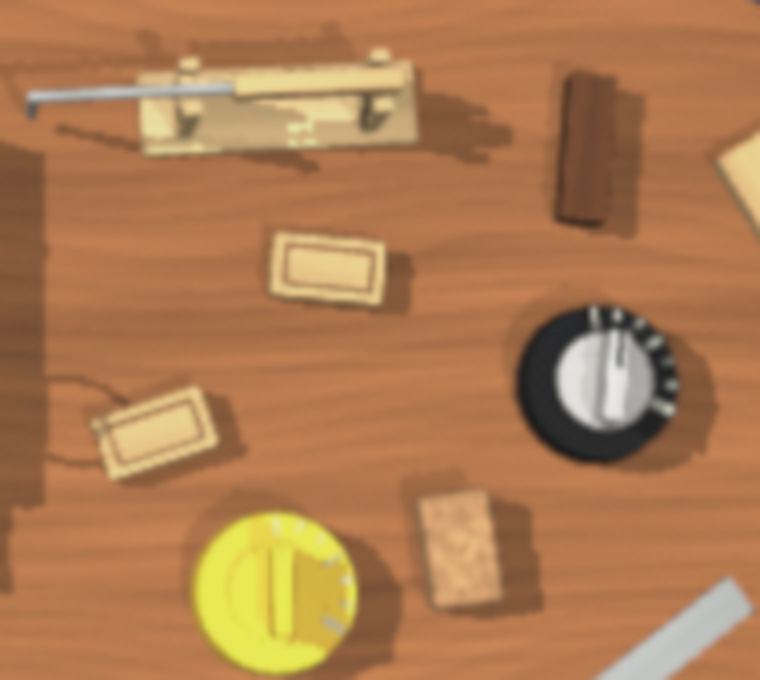

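View pics/tc2.png

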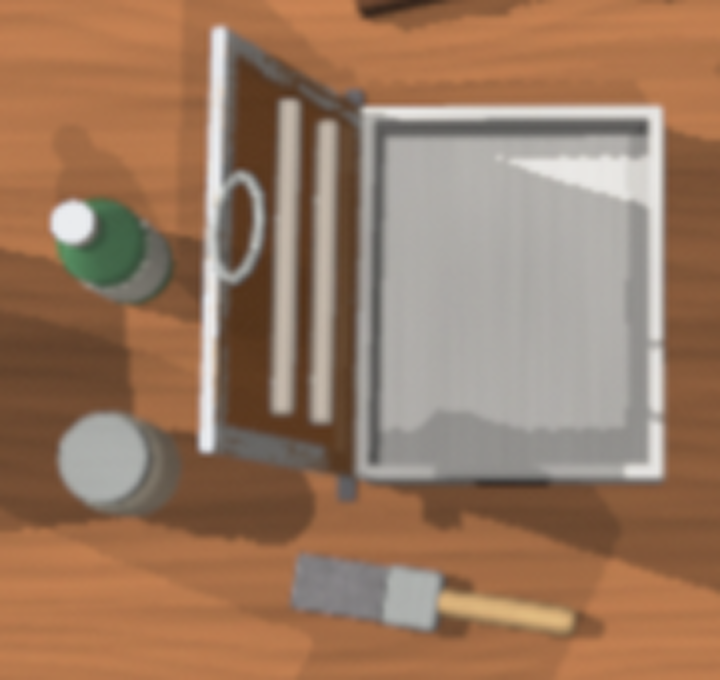

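View pics/sc1.png

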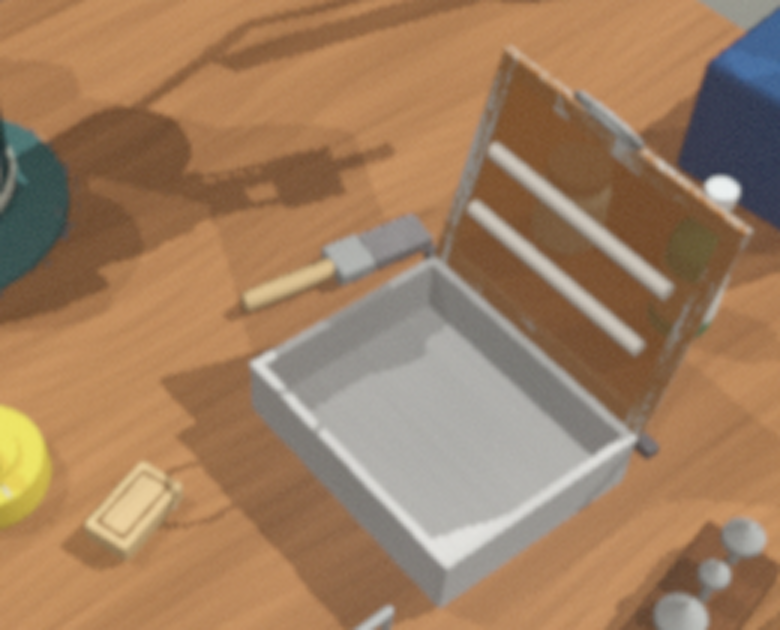

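View pics/sc2.png

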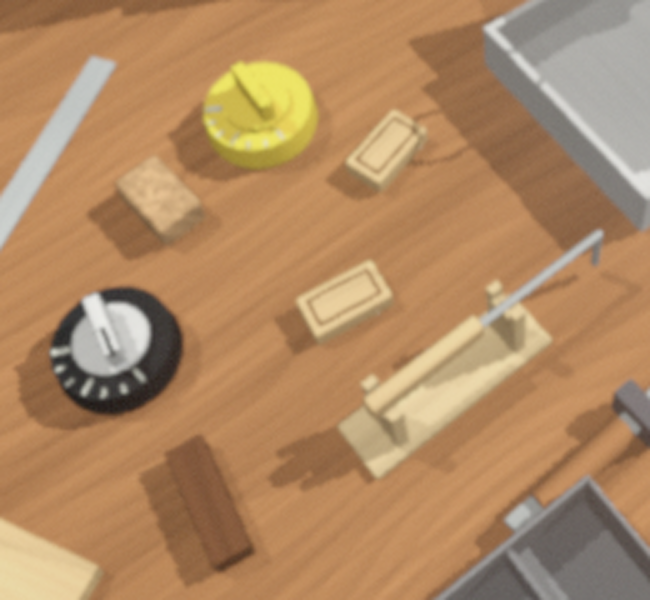

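```bash
python3 - <<'E'
from h import *
np.set_printoptions(precision=4,suppress=True)
t=cv2.imread("pics/top0.png")
c=lambda x,y:(x/4+320,y/4+165)
d=lambda x,y:(x/4+140,y/4+165)
print("rim",plane("top",[d(663,107),d(663,480),d(360,107),d(357,478)],.065))
print("handle",plane("top",[c(235,88),c(405,79)],.084))
print("bend",plane("top",[c(32,100)],.077))
s2=lambda x,y:(x/2.5+120,y/2.5+200)
print("hook bend tri",tri(s2(600,235),c(33,97)))
print("eye tri",tri((612/3+230,118/3+90),d(240,228)))
print("dial bar ends",plane("top",[c(618,331),c(611,424)],.072))
print("housing ctr",plane("top",[c(597,383)],.034))
print("ticks",plane("top",[c(594,317),c(666,408)],.034))
hsv=cv2.cvtColor(t,cv2.COLOR_BGR2HSV)
print("blank hsv",hsv[232,402],hsv[272,359],hsv[250,380])
for (x,y) in [(402,232),(359,272)]:
    g=hsv[y-25:y+25,x-30:x+30]
    m=((g[...,2]>190)&(g[...,0]>13)).astype(np.uint8)
    m=cv2.morphologyEx(m,cv2.MORPH_CLOSE,np.ones((5,5)))
    cs,_=cv2.findContours(m,0,2);k=max(cs,key=cv2.contourArea)
    b=cv2.boxPoints(cv2.minAreaRect(k))+[x-30,y-25]
    P=plane("top",b,.022);print("blank",P.mean(0)[:2],np.linalg.norm(P[1]-P[0]),np.linalg.norm(P[2]-P[1]),np.degrees([np.arctan2(*(P[1]-P[0])[[1,0]]),np.arctan2(*(P[2]-P[1])[[1,0]])]))
E
```

```text
rim [[0.6551 0.0871 0.065 ]
 [0.3938 0.0935 0.065 ]
 [0.6612 0.3    0.065 ]
 [0.4005 0.3032 0.065 ]]
handle [[ 0.6589 -0.1161  0.084 ]
 [ 0.6627 -0.2355  0.084 ]]
bend [[0.6556 0.025  0.077 ]]
hook bend tri (array([0.6627, 0.0271, 0.0665]), np.float64(0.007928373791039807))
eye tri (array([0.5349, 0.3406, 0.299 ]), np.float64(0.00799670722459247))
dial bar ends [[ 0.483  -0.3773  0.072 ]
 [ 0.4184 -0.3681  0.072 ]]
housing ctr [[ 0.4513 -0.3706  0.034 ]]
ticks [[ 0.4985 -0.3715  0.034 ]
 [ 0.432  -0.4193  0.034 ]]
blank hsv [ 21 100 233] [ 21  99 233] [ 13 147 170]
blank [ 0.5423 -0.1831] 0.04437825044428089 0.080087970716742 [ -7.5538 -96.4874]
blank [ 0.4283 -0.0541] 0.07989010096727499 0.043833351369989934 [ -73.1273 -163.8411]
```

Top view: two blanks at about (0.542,-0.183) and (0.428,-0.054). Box centre is about (0.528,0.196), eye about (0.535,0.341,0.299), handle about (0.661,-0.176) and timer about (0.451,-0.371). Next is a planning helper.

```bash
cat >> h.py <<'E'
def tool(st):
    M=R.from_euler('xyz',st["tcp_rot"]).as_matrix();return np.array(st["position"]),M
def plan(g,yaw,st=None):
    """grasp point target g, jaw axis world yaw(deg). prints turn about tool x (units of 5deg) and tool-axis shift (units .2) with final orientation"""
    st=st or ctrl.state();p,M=tool(st)
    best=None
    for k in (0,180):
        a=np.radians(yaw+k);y=np.array([np.cos(a),np.sin(a),0]);x=np.array([0,0,-1.]);T=np.c_[x,y,np.cross(x,y)]
        rv=R.from_matrix(M.T@T).as_rotvec()
        if best is None or np.linalg.norm(rv)<np.linalg.norm(best[0]): best=(rv,T)
    rv,T=best
    tgt=np.array(g)+[0,0,.167]
    sh=T.T@(tgt-p)
    print("rot units",np.round(np.degrees(rv)/5,2),"deg",np.round(np.degrees(rv),1),"| shift units(tool, final)",np.round(sh/.2,3),"| mm",np.round(sh*1000,0))
    print("tool y now",np.round(M[:,1],3),"x",np.round(M[:,0],3),"grasp now",np.round(p+.167*M[:,0],4),"j",np.round(st["joint_pos"],2),"gw",round(st["gripper_width"],3),"F",np.round(st["ft_force"],1),"t",round(st["t"],2))
E
python3 -c "
from h import *
plan([.5423,-.1831,.15],-7)"
```

```text
rot units [1.467e+01 1.000e-02 1.000e-02] deg [73.3  0.   0. ] | shift units(tool, final) [0.436 1.836 3.812] | mm [ 87. 367. 762.]
tool y now [ 0.401  0.916 -0.001] x [-0.    -0.001 -1.   ] grasp now [0.2708 0.6182 0.2372] j [ 1.12  0.12  1.44  0.    1.58 -0.04] gw 1.004 F [ 0.3 -0.2  0.9] t 0.15
```

Call:
apply_moves:
  claw: [0.4, 0.4, 0.4, 0.4, 0.4, 0.4, 0.4, 0.4, 0.4, 0.4]
  delta_pos:
    - [-0.11, 0, 0]
    - [-0.11, 0, 0]
    - [-0.11, 0, 0]
    - [-0.11, 0, 0]
    - [-0.11, 0, 0]
    - [-0.11, 0, 0]
    - [-0.11, 0, 0]
    - [-0.11, 0, 0]
    - [-0.11, 0, 0]
    - [-0.11, 0, 0]
  delta_rot:
    - [1, 0, 0]
    - [1, 0, 0]
    - [1, 0, 0]
    - [1, 0, 0]
    - [1, 0, 0]
    - [1, 0, 0]
    - [1, 0, 0]
    - [1, 0, 0]
    - [1, 0, 0]
    - [1, 0, 0]
  force: 30

```text
t: 1.15
position: [0.2708, 0.6183, 0.6254]
tcp_rot: [-0.675, 1.57, -1.964]
ft_force: [0.4, -0.4, -0.2]
gripper_width: 0.701
```

Call:
apply_moves:
  claw: [0.4, 0.4, 0.4, 0.4, 0.4]
  delta_pos:
    - [0, 0, 0]
    - [0, 0, 0]
    - [0, 0, 0]
    - [0, 0, 0]
    - [0, 0, 0]
  delta_rot:
    - [1, 0, 0]
    - [1, 0, 0]
    - [1, 0, 0]
    - [1, 0, 0]
    - [0.67, 0, 0]

```text
t: 1.65
position: [0.2708, 0.6184, 0.6244]
tcp_rot: [-0.357, 1.57, -2.053]
ft_force: [-0.3, 0.1, -0.4]
gripper_width: 0.7
```

```bash
python3 -c "
from h import *
plan([.5423,-.1831,.15],-7)"
```

```text
rot units [-0.04  0.01  0.  ] deg [-0.2  0.   0. ] | shift units(tool, final) [1.537 1.836 3.812] | mm [307. 367. 762.]
tool y now [ 0.992 -0.125 -0.   ] x [-0. -0. -1.] grasp now [0.2708 0.6183 0.4574] j [1.12 0.15 1.05 0.   1.94 1.25] gw 0.7 F [-0.3  0.1 -0.4] t 1.65
```

Call:
apply_moves:
  claw: [0.4, 0.4, 0.4, 0.4, 0.4, 0.4, 0.4, 0.4, 0.4, 0.4]
  delta_pos:
    - [0, 0.092, 0.19]
    - [0, 0.092, 0.19]
    - [0, 0.092, 0.19]
    - [0, 0.092, 0.19]
    - [0, 0.092, 0.19]
    - [0, 0.092, 0.19]
    - [0, 0.092, 0.19]
    - [0, 0.092, 0.19]
    - [0, 0.092, 0.19]
    - [0, 0.092, 0.19]
  delta_rot:
    - [0, 0, 0]
    - [0, 0, 0]
    - [0, 0, 0]
    - [0, 0, 0]
    - [0, 0, 0]
    - [0, 0, 0]
    - [0, 0, 0]
    - [0, 0, 0]
    - [0, 0, 0]
    - [0, 0, 0]

```text
t: 2.65
position: [0.4071, 0.2171, 0.6247]
tcp_rot: [2.055, 1.571, 0.362]
ft_force: [0.8, 0.5, -0.7]
gripper_width: 0.702
```

Call:
apply_moves:
  claw: [0.4, 0.4, 0.4, 0.4, 0.4, 0.4, 0.4, 0.4, 0.4, 0.4]
  delta_pos:
    - [0, 0.092, 0.19]
    - [0, 0.092, 0.19]
    - [0, 0.092, 0.19]
    - [0, 0.092, 0.19]
    - [0, 0.092, 0.19]
    - [0.1, 0.092, 0.19]
    - [0.2, 0.092, 0.19]
    - [0.2, 0.092, 0.19]
    - [0.2, 0.092, 0.19]
    - [0.2, 0.092, 0.19]
  delta_rot:
    - [0, 0, 0]
    - [0, 0, 0]
    - [0, 0, 0]
    - [0, 0, 0]
    - [0, 0, 0]
    - [0, 0, 0]
    - [0, 0, 0]
    - [0, 0, 0]
    - [0, 0, 0]
    - [0, 0, 0]

```text
t: 3.65
position: [0.5357, -0.16, 0.4657]
tcp_rot: [2.032, 1.571, 0.339]
ft_force: [0.9, 0.6, 0.4]
gripper_width: 0.699
```

```bash
python3 -c "
from h import *
plan([.5423,-.1831,.024],-7)
st,im=snap('wrist','w1');snap('top','t1')
print(proj('wrist',[[.5423,-.1831,.022],[.4283,-.0541,.022],[.661,-.176,.084]],st))"
```

```text
rot units [-0. -0. -0.] deg [-0. -0. -0.] | shift units(tool, final) [1.374 0.047 0.111] | mm [275.   9.  22.]
tool y now [ 0.993 -0.122  0.   ] x [ 0.  0. -1.] grasp now [ 0.5357 -0.16    0.2987] j [-0.34 -0.15  1.6   0.    1.68 -0.21] gw 0.699 F [0.9 0.6 0.4] t 3.65
[[327.44206404 224.21358589]
 [223.05955582 133.44408154]
 [433.50172603 217.28810944]]
```

View pics/w1.png

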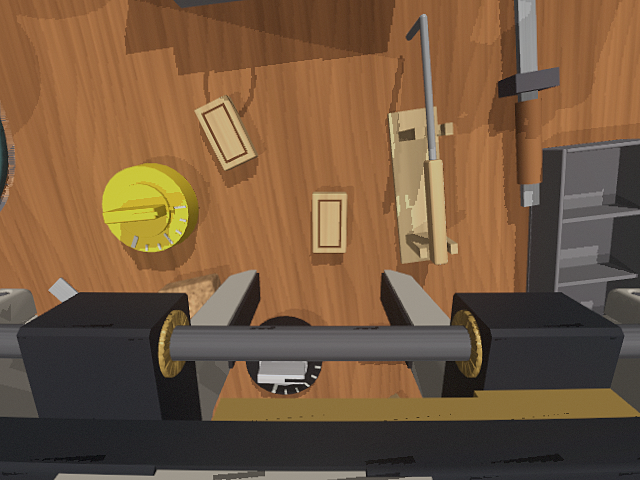

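View pics/t1.png

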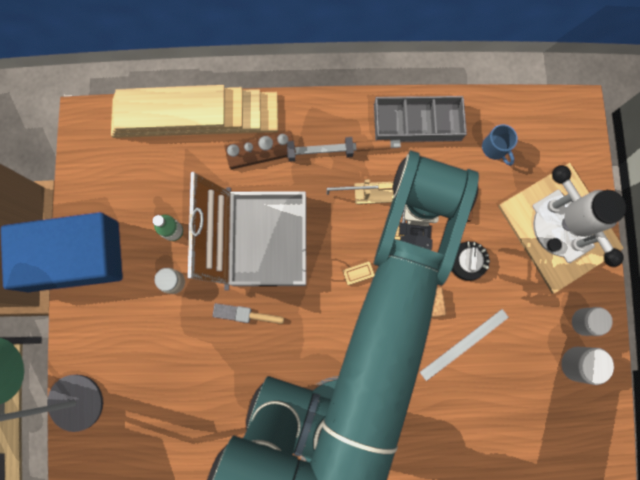

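Wrist view: blank A at (329,222) agrees with the prediction (327,224), and the bench shows no other blanks. Descending.

Call:
apply_moves:
  claw: [0.4, 0.4, 0.4, 0.4, 0.4, 0.4, 0.4, 0.4, 0.4, 0.4]
  delta_pos:
    - [0, 0.048, 0.11]
    - [0.17, 0, 0]
    - [0.17, 0, 0]
    - [0.17, 0, 0]
    - [0.17, 0, 0]
    - [0.17, 0, 0]
    - [0.17, 0, 0]
    - [0.17, 0, 0]
    - [0.1, 0, 0]
    - [0, 0, 0]
  delta_rot:
    - [0, 0, 0]
    - [0, 0, 0]
    - [0, 0, 0]
    - [0, 0, 0]
    - [0, 0, 0]
    - [0, 0, 0]
    - [0, 0, 0]
    - [0, 0, 0]
    - [0, 0, 0]
    - [0, 0, 0]

```text
t: 4.75
position: [0.5421, -0.1808, 0.2069]
tcp_rot: [-1.841, 1.567, 2.75]
ft_force: [0.3, 0.3, -1.0]
gripper_width: 0.701
```

```bash
python3 -c "
from h import *
plan([.5423,-.1831,.024],-7)"
```

```text
rot units [ 0.   -0.01  0.04] deg [ 0.  -0.1  0.2] | shift units(tool, final) [0.08  0.002 0.011] | mm [16.  0.  2.]
tool y now [ 0.993 -0.122 -0.004] x [-0.004  0.002 -1.   ] grasp now [ 0.5415 -0.1805  0.0399] j [-0.37  0.02  1.87  0.    1.25 -0.24] gw 0.701 F [ 0.3  0.3 -1. ] t 4.75
```

Call:
apply_moves:
  claw: [0.4, 0.4, -1, -1, -1, -1, -1, -1]
  delta_pos:
    - [0.08, 0, 0.01]
    - [0, 0, 0]
    - [0, 0, 0]
    - [0, 0, 0]
    - [0, 0, 0]
    - [0, 0, 0]
    - [0, 0, 0]
    - [0, 0, 0]
  delta_rot:
    - [0, 0, 0]
    - [0, 0, 0]
    - [0, 0, 0]
    - [0, 0, 0]
    - [0, 0, 0]
    - [0, 0, 0]
    - [0, 0, 0]
    - [0, 0, 0]

```text
t: 5.55
position: [0.5426, -0.1835, 0.194]
tcp_rot: [1.319, 1.57, -0.374]
ft_force: [-0.5, -0.2, 6.6]
gripper_width: 0.484
```

Call:
apply_moves:
  claw: [-1, -1, -1, -1, -1, -1, -1]
  delta_pos:
    - [-0.15, 0, 0]
    - [-0.15, 0, 0]
    - [-0.15, 0, 0]
    - [-0.15, 0, 0]
    - [-0.15, 0, 0]
    - [-0.15, 0, 0]
    - [0, 0, 0]
  delta_rot:
    - [0, 0, 0]
    - [0, 0, 0]
    - [0, 0, 0]
    - [0, 0, 0]
    - [0, 0, 0]
    - [0, 0, 0]
    - [0, 0, 0]

```text
t: 6.25
position: [0.5425, -0.1835, 0.3777]
tcp_rot: [1.326, 1.565, -0.366]
ft_force: [-0.6, -1.0, 0.1]
gripper_width: 0.482
```

```bash
python3 -c "
from h import *
bc=np.array([.5277,.196]);a=np.radians(-1.5);bx=np.array([np.cos(a),np.sin(a)])
g=bc+.047*bx;print(g)
plan([*g,.10],-1.5)
snap('wrist','w2')"
```

```text
[0.57468389 0.19476968]
rot units [-1.1   0.02 -0.06] deg [-5.5  0.1 -0.3] | shift units(tool, final) [ 0.554  0.111 -1.895] | mm [ 111.   22. -379.]
tool y now [ 0.993 -0.122  0.006] x [ 0.005 -0.002 -1.   ] grasp now [ 0.5434 -0.1838  0.2107] j [-0.37 -0.1   1.7   0.    1.53 -0.25] gw 0.482 F [-0.6 -1.   0.1] t 6.25
```

View pics/w2.png

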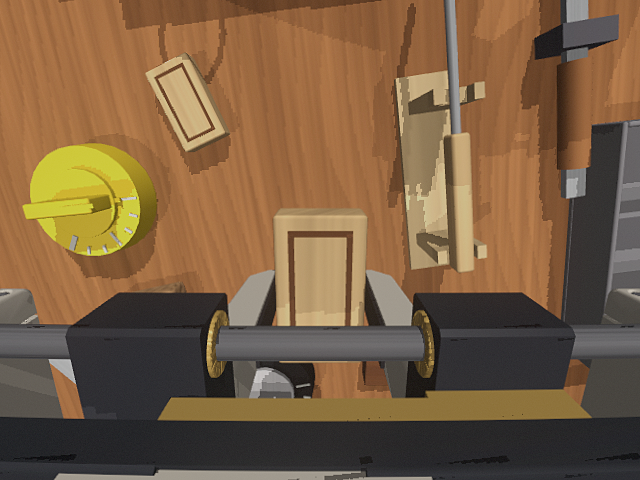

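Blank A is gripped (opening 44.8 mm). Carrying it to the box.

Call:
apply_moves:
  claw: [-1, -1, -1, -1, -1, -1, -1, -1, -1, -1]
  delta_pos:
    - [0, 0, 0]
    - [0, 0, 0]
    - [0, 0.013, -0.19]
    - [0, 0.013, -0.19]
    - [0, 0.013, -0.19]
    - [0, 0.013, -0.19]
    - [0, 0.013, -0.19]
    - [0, 0.013, -0.19]
    - [0, 0.013, -0.19]
    - [0, 0.013, -0.19]
  delta_rot:
    - [-0.6, 0, 0]
    - [-0.5, 0, 0]
    - [0, 0, 0]
    - [0, 0, 0]
    - [0, 0, 0]
    - [0, 0, 0]
    - [0, 0, 0]
    - [0, 0, 0]
    - [0, 0, 0]
    - [0, 0, 0]

```text
t: 7.3
position: [0.5709, 0.1215, 0.3717]
tcp_rot: [-1.36, 1.569, -2.957]
ft_force: [0.6, -0.5, -0.5]
gripper_width: 0.48
```

Call:
apply_moves:
  claw: [-1, -1, -1, -1, -1, -1]
  delta_pos:
    - [0.05, 0.007, -0.19]
    - [0.1, 0, -0.185]
    - [0.15, 0, 0]
    - [0.15, 0, 0]
    - [0.1, 0, 0]
    - [0, 0, 0]
  delta_rot:
    - [0, 0, 0]
    - [0, 0, 0]
    - [0, 0, 0]
    - [0, 0, 0]
    - [0, 0, 0]
    - [0, 0, 0]

```text
t: 7.9
position: [0.5735, 0.1947, 0.2587]
tcp_rot: [-1.252, 1.564, -2.848]
ft_force: [-0.0, -0.4, -0.8]
gripper_width: 0.479
```

```bash
python3 -c "
from h import *
plan([.5747,.1948,.033],-1.5)
s,im=snap('top','t2');crop(im,180,160,340,300,4,'t2c')
snap('wrist','w3')"
```

```text
rot units [0.   0.02 0.07] deg [0.  0.1 0.4] | shift units(tool, final) [ 0.293  0.006 -0.001] | mm [59.  1. -0.]
tool y now [ 1.    -0.026 -0.006] x [-0.006 -0.002 -1.   ] grasp now [0.5725 0.1944 0.0917] j [ 0.29  0.05  1.76 -0.    1.35  0.31] gw 0.479 F [-0.  -0.4 -0.8] t 7.9
```

View pics/w3.png

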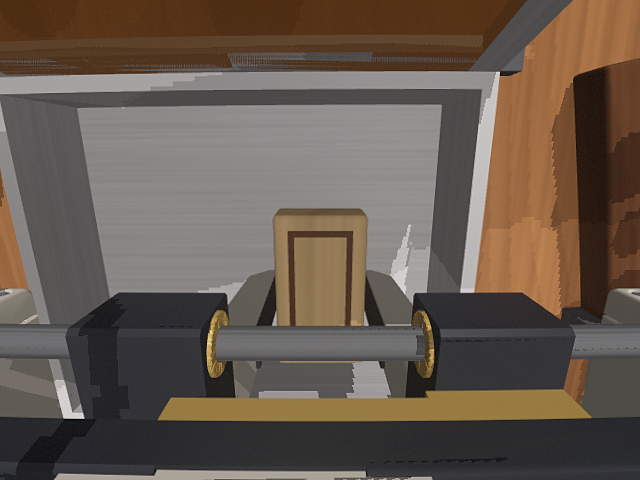

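The blank is held over the right half of the box, clear of the walls. Lowering and releasing.

Call:
apply_moves:
  claw: [-1, -1, -1, -1, -1, -1, 0.4, 0.4, 0.4, 0.4]
  delta_pos:
    - [0.08, 0, 0]
    - [0.08, 0, 0]
    - [0.08, 0, 0]
    - [0.04, 0, 0]
    - [0.01, 0, 0]
    - [0, 0, 0]
    - [0, 0, 0]
    - [0, 0, 0]
    - [0, 0, 0]
    - [0, 0, 0]
  delta_rot:
    - [0, 0, 0]
    - [0, 0, 0]
    - [0, 0, 0]
    - [0, 0, 0]
    - [0, 0, 0]
    - [0, 0, 0]
    - [0, 0, 0]
    - [0, 0, 0]
    - [0, 0, 0]
    - [0, 0, 0]

```text
t: 9.0
position: [0.5745, 0.1948, 0.2055]
tcp_rot: [1.8, 1.57, 0.203]
ft_force: [-0.6, -0.2, 0.1]
gripper_width: 0.697
```

Call:
apply_moves:
  claw: [0.4, 0.4, 0.4, 0.4, 0.4, 0.4, 0.4, 0.4]
  delta_pos:
    - [-0.1, 0, 0]
    - [-0.2, 0, 0]
    - [-0.2, 0, 0]
    - [-0.2, 0, 0]
    - [-0.2, 0, 0]
    - [-0.1, 0, 0]
    - [0, 0, 0]
    - [0, 0, 0]
  delta_rot:
    - [0, 0, 0]
    - [0, 0, 0]
    - [0, 0, 0]
    - [0, 0, 0]
    - [0, 0, 0]
    - [0, 0, 0]
    - [0, 0, 0]
    - [0, 0, 0]

```text
t: 9.8
position: [0.5744, 0.1948, 0.4048]
tcp_rot: [-2.311, 1.571, 2.375]
ft_force: [-0.5, 0.3, -1.0]
gripper_width: 0.699
```

```bash
python3 -c "
from h import *
plan([.4283,-.0541,.12],16.5)
snap('wrist','w4')"
```

```text
rot units [-3.6 -0.   0. ] deg [-18.  -0.   0.] | shift units(tool, final) [ 0.589 -1.054  0.986] | mm [ 118. -211.  197.]
tool y now [ 1.    -0.026 -0.   ] x [-0.  0. -1.] grasp now [0.5744 0.1948 0.2378] j [ 0.28 -0.03  1.59  0.    1.58  0.31] gw 0.699 F [-0.5  0.3 -1. ] t 9.8
```

View pics/w4.png

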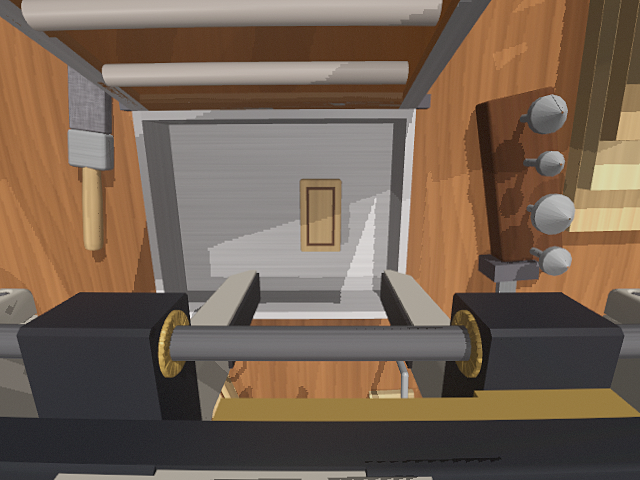

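Blank A lies flat in the box (320,215). On to blank B.

Call:
apply_moves:
  claw: [0.4, 0.4, 0.4, 0.4, 0.4, 0.4, 0.4, 0.4, 0.4, 0.4]
  delta_pos:
    - [0, 0, 0]
    - [0, 0, 0]
    - [0, 0, 0]
    - [0, 0, 0]
    - [0, -0.17, 0.16]
    - [0, -0.17, 0.16]
    - [0, -0.17, 0.16]
    - [0, -0.17, 0.16]
    - [0, -0.17, 0.16]
    - [0, -0.2, 0.186]
  delta_rot:
    - [-0.9, 0, 0]
    - [-0.9, 0, 0]
    - [-0.9, 0, 0]
    - [-0.9, 0, 0]
    - [0, 0, 0]
    - [0, 0, 0]
    - [0, 0, 0]
    - [0, 0, 0]
    - [0, 0, 0]
    - [0, 0, 0]

```text
t: 10.85
position: [0.4303, -0.0509, 0.4035]
tcp_rot: [-1.994, 1.569, 3.007]
ft_force: [0.6, -0.2, 0.7]
gripper_width: 0.709
```

```bash
python3 -c "
from h import *
plan([.4283,-.0541,.024],16.5)
st,_=snap('wrist','w5');print(proj('wrist',[.4283,-.0541,.022],st))"
```

```text
rot units [ 0.01 -0.01  0.02] deg [ 0.  -0.   0.1] | shift units(tool, final) [ 1.062 -0.014  0.012] | mm [212.  -3.   2.]
tool y now [ 0.959  0.285 -0.002] x [-0.002  0.    -1.   ] grasp now [ 0.43   -0.0509  0.2365] j [-0.18 -0.43  1.93 -0.    1.65 -0.47] gw 0.709 F [ 0.6 -0.2  0.7] t 10.85
[[318.47898837 219.35637226]]
```

View pics/w5.png

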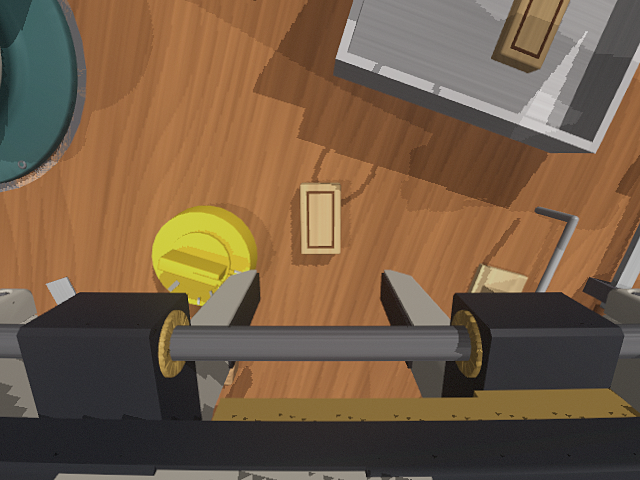

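Blank B is at (320,218), as predicted. Descending and gripping.

Call:
apply_moves:
  claw: [0.4, 0.4, 0.4, 0.4, 0.4, 0.4, 0.4, 0.4, 0.4, 0.4]
  delta_pos:
    - [0.1, -0.01, 0.01]
    - [0.17, 0, 0]
    - [0.17, 0, 0]
    - [0.17, 0, 0]
    - [0.17, 0, 0]
    - [0.15, 0, 0]
    - [0.1, 0, 0]
    - [0.03, 0, 0]
    - [0, 0, 0]
    - [0, 0, 0]
  delta_rot:
    - [0, 0, 0]
    - [0, 0, 0]
    - [0, 0, 0]
    - [0, 0, 0]
    - [0, 0, 0]
    - [0, 0, 0]
    - [0, 0, 0]
    - [0, 0, 0]
    - [0, 0, 0]
    - [0, 0, 0]

```text
t: 11.9
position: [0.4303, -0.0524, 0.1939]
tcp_rot: [1.085, 1.57, -0.198]
ft_force: [-0.6, 0.5, -1.0]
gripper_width: 0.703
```

Call:
apply_moves:
  claw: [-1, -1, -1, -1, -1, -1]
  delta_pos:
    - [0, 0, 0]
    - [0, 0, 0]
    - [0, 0, 0]
    - [0, 0, 0]
    - [0, 0, 0]
    - [0, 0, 0]
  delta_rot:
    - [0, 0, 0]
    - [0, 0, 0]
    - [0, 0, 0]
    - [0, 0, 0]
    - [0, 0, 0]
    - [0, 0, 0]

```text
t: 12.5
position: [0.4303, -0.0524, 0.1937]
tcp_rot: [1.13, 1.57, -0.153]
ft_force: [-1.9, 0.3, 5.8]
gripper_width: 0.478
```

Call:
apply_moves:
  claw: [-1, -1, -1, -1, -1, -1, -1, -1, -1, -1]
  delta_pos:
    - [-0.15, 0, 0]
    - [-0.15, 0, 0]
    - [-0.15, 0, 0]
    - [-0.15, 0, 0]
    - [-0.15, 0, 0]
    - [-0.1, 0, 0]
    - [0, 0, 0]
    - [0, 0, 0]
    - [0, 0, 0]
    - [0, 0, 0]
  delta_rot:
    - [0, 0, 0]
    - [0, 0, 0]
    - [0, 0, 0]
    - [0, 0, 0]
    - [0, 0, 0]
    - [0.9, 0, 0]
    - [0.9, 0, 0]
    - [0.9, 0, 0]
    - [0.9, 0, 0]
    - [0, 0, 0]

```text
t: 13.5
position: [0.4301, -0.0524, 0.3631]
tcp_rot: [-1.799, 1.571, 2.886]
ft_force: [-0.6, -1.1, -0.9]
gripper_width: 0.481
```

```bash
python3 -c "
from h import *
plan([.4807,.1972,.10],-1.5)"
```

```text
rot units [-0.02 -0.    0.  ] deg [-0.1 -0.   0. ] | shift units(tool, final) [ 0.48   0.22  -1.254] | mm [  96.   44. -251.]
tool y now [ 1.    -0.028 -0.   ] x [-0.  0. -1.] grasp now [ 0.4301 -0.0524  0.1961] j [-0.18 -0.42  1.99  0.    1.58 -0.15] gw 0.481 F [-0.6 -1.1 -0.9] t 13.5
```

Call:
apply_moves:
  claw: [-1, -1, -1, -1, -1, -1, -1, -1, -1, -1]
  delta_pos:
    - [0, 0.031, -0.18]
    - [0, 0.031, -0.18]
    - [0, 0.031, -0.18]
    - [0, 0.031, -0.18]
    - [0, 0.031, -0.18]
    - [0, 0.031, -0.18]
    - [0.1, 0.034, -0.174]
    - [0.15, 0, 0]
    - [0.15, 0, 0]
    - [0.08, 0, 0]
  delta_rot:
    - [0, 0, 0]
    - [0, 0, 0]
    - [0, 0, 0]
    - [0, 0, 0]
    - [0, 0, 0]
    - [0, 0, 0]
    - [0, 0, 0]
    - [0, 0, 0]
    - [0, 0, 0]
    - [0, 0, 0]

```text
t: 14.5
position: [0.4802, 0.1973, 0.2645]
tcp_rot: [-1.187, 1.568, -2.782]
ft_force: [0.4, -0.0, -0.3]
gripper_width: 0.483
```

```bash
python3 -c "
from h import *
plan([.4807,.1972,.033],-1.5)"
```

```text
rot units [0.03 0.01 0.03] deg [0.2 0.1 0.2] | shift units(tool, final) [0.323 0.002 0.   ] | mm [65.  0.  0.]
tool y now [ 1.    -0.023 -0.003] x [-0.003 -0.001 -1.   ] grasp now [0.4798 0.1971 0.0975] j [ 0.34 -0.15  1.94 -0.    1.36  0.36] gw 0.483 F [ 0.4 -0.  -0.3] t 14.5
```

Call:
apply_moves:
  claw: [-1, -1, -1, -1, -1, -1, 0.4, 0.4, 0.4, 0.4]
  delta_pos:
    - [0.1, 0, 0]
    - [0.1, 0, 0]
    - [0.08, 0, 0]
    - [0.04, 0, 0]
    - [0, 0, 0]
    - [0, 0, 0]
    - [0, 0, 0]
    - [0, 0, 0]
    - [0, 0, 0]
    - [0, 0, 0]
  delta_rot:
    - [0, 0, 0]
    - [0, 0, 0]
    - [0, 0, 0]
    - [0, 0, 0]
    - [0, 0, 0]
    - [0, 0, 0]
    - [0, 0, 0]
    - [0, 0, 0]
    - [0, 0, 0]
    - [0, 0, 0]

```text
t: 15.5
position: [0.4807, 0.1972, 0.2034]
tcp_rot: [1.914, 1.57, 0.317]
ft_force: [0.1, 0.5, -0.8]
gripper_width: 0.696
```

Call:
apply_moves:
  claw: [0.4, 0.4, 0.4, 0.4, 0.4, 0.4, 0.4, 0.4]
  delta_pos:
    - [-0.1, 0, 0]
    - [-0.2, 0, 0]
    - [-0.2, 0, 0]
    - [-0.2, 0, 0]
    - [-0.2, 0, 0]
    - [-0.2, 0, 0]
    - [-0.1, 0, 0]
    - [0, 0, 0]
  delta_rot:
    - [0, 0, 0]
    - [0, 0, 0]
    - [0, 0, 0]
    - [0, 0, 0]
    - [0, 0, 0]
    - [0, 0, 0]
    - [0, 0, 0]
    - [0, 0, 0]

```text
t: 16.3
position: [0.4806, 0.1972, 0.4466]
tcp_rot: [1.944, 1.566, 0.347]
ft_force: [0.3, 0.2, -0.3]
gripper_width: 0.699
```

```bash
python3 -c "
from h import *
plan([.6608,-.1758,.2],1.8)
st,_=snap('wrist','w6');print(proj('wrist',[[.535,.3406,.299]],st)); snap('scene','s6');snap('top','t6')"
```

```text
rot units [-0.66 -0.02 -0.05] deg [-3.3 -0.1 -0.3] | shift units(tool, final) [0.398 0.842 1.892] | mm [ 80. 168. 378.]
tool y now [ 1.    -0.026  0.004] x [ 0.004  0.002 -1.   ] grasp now [0.4813 0.1974 0.2796] j [ 0.34 -0.23  1.71  0.    1.66  0.37] gw 0.699 F [ 0.3  0.2 -0.3] t 16.3
[[474.05068413 -79.40798055]]
```

View pics/w6.png

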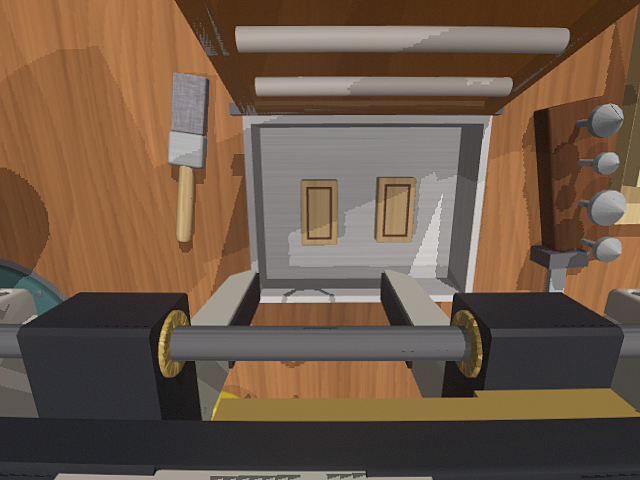

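View pics/s6.png

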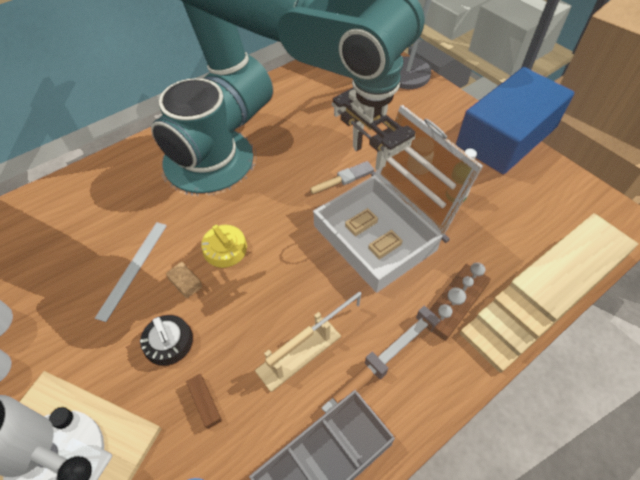

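Both blanks lie flat side by side at (319,212) and (396,209) in the wrist view. Now to the pole.

Call:
apply_moves:
  claw: [0.2, 0.2, 0.2, 0.2, 0.2, 0.2, 0.2, 0.2, 0.2, 0.2]
  delta_pos:
    - [0, 0, 0]
    - [0, 0.085, 0.19]
    - [0, 0.085, 0.19]
    - [0, 0.085, 0.19]
    - [0, 0.085, 0.19]
    - [0, 0.085, 0.19]
    - [0, 0.085, 0.19]
    - [0, 0.085, 0.19]
    - [0, 0.085, 0.19]
    - [0, 0.085, 0.19]
  delta_rot:
    - [-0.66, 0, 0]
    - [0, 0, 0]
    - [0, 0, 0]
    - [0, 0, 0]
    - [0, 0, 0]
    - [0, 0, 0]
    - [0, 0, 0]
    - [0, 0, 0]
    - [0, 0, 0]
    - [0, 0, 0]

```text
t: 17.45
position: [0.6449, -0.1416, 0.4412]
tcp_rot: [-1.883, 1.568, 2.86]
ft_force: [0.3, 1.0, -0.3]
gripper_width: 0.602
```

Call:
apply_moves:
  claw: [0, 0, 0]
  delta_pos:
    - [0.2, 0.085, 0.18]
    - [0.2, 0, 0]
    - [0, 0, 0]
  delta_rot:
    - [0, 0, 0]
    - [0, 0, 0]
    - [0, 0, 0]

```text
t: 17.75
position: [0.6599, -0.172, 0.3597]
tcp_rot: [-1.894, 1.56, 2.848]
ft_force: [-1.4, 0.4, 0.0]
gripper_width: 0.505
```

```bash
python3 -c "
from h import *
plan([.6608,-.1758,.074],1.8)
st,_=snap('wrist','w7');print(proj('wrist',[[.6608,-.1758,.084],[.6627,-.2355,.084],[.6589,-.1161,.084]],st))"
```

```text
rot units [-0.01 -0.04  0.12] deg [-0.1 -0.2  0.6] | shift units(tool, final) [0.593 0.004 0.019] | mm [119.   1.   4.]
tool y now [ 0.999  0.03  -0.01 ] x [-0.011  0.003 -1.   ] grasp now [ 0.6582 -0.1715  0.1927] j [-0.29  0.15  1.48  0.    1.53 -0.32] gw 0.505 F [-1.4  0.4  0. ] t 17.75
[[325.05302899 247.84088115]
 [324.87297399 315.10557858]
 [325.24228612 172.4965504 ]]
```

View pics/w7.png

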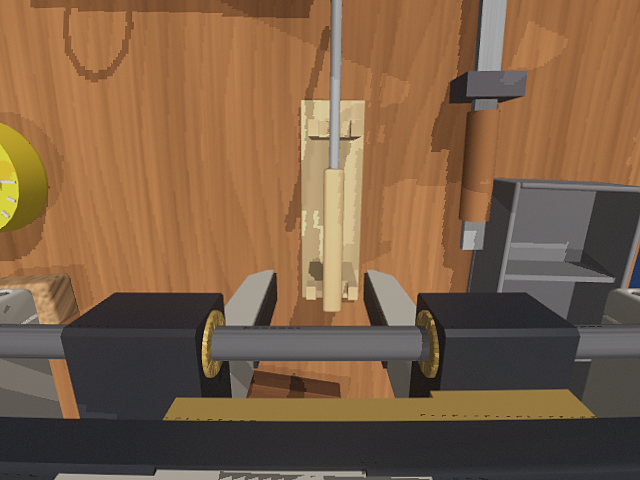

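Call:
apply_moves:
  claw: [0, 0, 0]
  delta_pos:
    - [0, 0, 0]
    - [0, 0, 0]
    - [0, 0, 0]
  delta_rot:
    - [0, 0, 0]
    - [0, 0, 0]
    - [0, 0, 0]

```text
t: 18.1
position: [0.6604, -0.1707, 0.3699]
tcp_rot: [1.245, 1.568, -0.294]
ft_force: [-0.6, 0.9, 1.4]
gripper_width: 0.502
```

```bash
python3 -c "
from h import *
plan([.6608,-.1758,.074],1.8)
st,im=snap('wrist','w8');print(proj('wrist',[[.6608,-.1758,.084],[.6627,-.2355,.084],[.6589,-.1161,.084]],st))
crop(im,260,90,420,340,3,'w8c')"
```

```text
rot units [ 0.01  0.01 -0.03] deg [ 0.   0.  -0.1] | shift units(tool, final) [0.645 0.001 0.025] | mm [129.   0.   5.]
tool y now [0.999 0.032 0.003] x [ 0.003 -0.001 -1.   ] grasp now [ 0.6608 -0.1708  0.203 ] j [-0.29  0.14  1.47 -0.    1.53 -0.32] gw 0.502 F [-0.6  0.9  1.4] t 18.1
[[319.95110835 244.41073748]
 [319.91065231 309.42276417]
 [319.99615903 171.77741763]]
```

View pics/w8c.png

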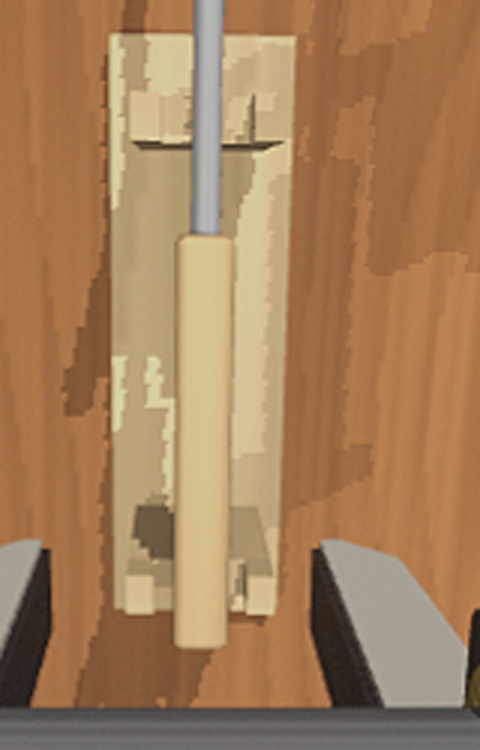

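The handle is centred at (328,238) in the wrist view, 8 px (about 6 mm) to +x of my top estimate. I'll correct by 6 mm and descend.

Call:
apply_moves:
  claw: [0, 0, 0, 0, 0, 0, 0, 0, 0, 0]
  delta_pos:
    - [0.05, 0.031, 0.01]
    - [0.1, 0, 0]
    - [0.1, 0, 0]
    - [0.1, 0, 0]
    - [0.1, 0, 0]
    - [0.1, 0, 0]
    - [0.07, 0, 0]
    - [0.025, 0, 0]
    - [0, 0, 0]
    - [0, 0, 0]
  delta_rot:
    - [0, 0, 0]
    - [0, 0, 0]
    - [0, 0, 0]
    - [0, 0, 0]
    - [0, 0, 0]
    - [0, 0, 0]
    - [0, 0, 0]
    - [0, 0, 0]
    - [0, 0, 0]
    - [0, 0, 0]

```text
t: 19.15
position: [0.6669, -0.1731, 0.2397]
tcp_rot: [1.225, 1.57, -0.315]
ft_force: [0.7, -0.2, 0.4]
gripper_width: 0.5
```

```bash
python3 -c "
from h import *
plan([.6608,-.1758,.074],1.8)
st,im=snap('wrist','w9');
crop(im,180,40,460,340,2,'w9c')"
```

```text
rot units [ 0.    0.   -0.01] deg [ 0.   0.  -0.1] | shift units(tool, final) [-0.006 -0.031  0.012] | mm [-1. -6.  2.]
tool y now [1.    0.031 0.001] x [ 0.001 -0.    -1.   ] grasp now [ 0.6671 -0.1732  0.0727] j [-0.29  0.23  1.58 -0.    1.33 -0.32] gw 0.5 F [ 0.7 -0.2  0.4] t 19.15
```

View pics/w9c.png

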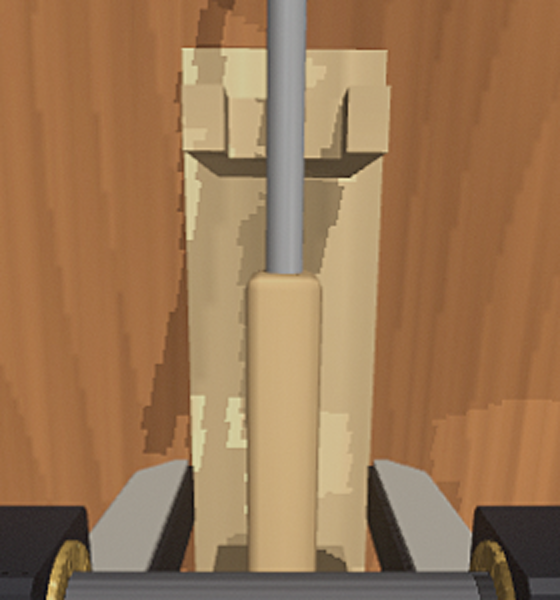

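Handle is centred between the fingers (283 vs 280 in the crop). Gripping.

Call:
apply_moves:
  claw: [-1, -1, -1, -1, -1, -1, -1, -1, -1, -1]
  delta_pos:
    - [0, 0, 0]
    - [0, 0, 0]
    - [0, 0, 0]
    - [0, 0, 0]
    - [0, 0, 0]
    - [0, 0, 0]
    - [0, 0, 0]
    - [0, 0, 0]
    - [0, 0, 0]
    - [0, 0, 0]
  delta_rot:
    - [0, 0, 0]
    - [0, 0, 0]
    - [0, 0, 0]
    - [0, 0, 0]
    - [0, 0, 0]
    - [0, 0, 0]
    - [0, 0, 0]
    - [0, 0, 0]
    - [0, 0, 0]
    - [0, 0, 0]
  force: 60

```text
t: 20.2
position: [0.6667, -0.1731, 0.2389]
tcp_rot: [0.936, 1.571, -0.604]
ft_force: [-1.8, -0.3, 2.4]
gripper_width: 0.169
```

```bash
python3 -c "
from h import *
plan([.6608,-.1758,.074],1.8)
print(ctrl.state()['position'],ctrl.state()['joint_pos'])"
```

```text
rot units [ 0.  0. -0.] deg [ 0.  0. -0.] | shift units(tool, final) [-0.011 -0.03   0.013] | mm [-2. -6.  3.]
tool y now [1.    0.031 0.   ] x [ 0. -0. -1.] grasp now [ 0.6667 -0.1731  0.0719] j [-0.29  0.23  1.58 -0.    1.33 -0.32] gw 0.169 F [-1.8 -0.3  2.4] t 20.2
[ 0.6666691  -0.17306557  0.23886116] [-2.91017882e-01  2.33493091e-01  1.58278540e+00 -2.56360406e-05
  1.32523724e+00 -3.22439467e-01]
```

Call:
apply_moves:
  claw: [-1, -1, -1, -1, -1, -1, -1]
  delta_pos:
    - [-0.1, 0, 0]
    - [-0.15, 0, 0]
    - [-0.15, 0, 0]
    - [-0.15, 0, 0]
    - [-0.15, 0, 0]
    - [-0.1, 0, 0]
    - [0, 0, 0]
  delta_rot:
    - [0, 0, 0]
    - [0, 0, 0]
    - [0, 0, 0]
    - [0, 0, 0]
    - [0, 0, 0]
    - [0, 0, 0]
    - [0, 0, 0]

```text
t: 20.9
position: [0.6667, -0.1731, 0.4017]
tcp_rot: [1.252, 1.567, -0.287]
ft_force: [0.0, 0.1, -1.6]
gripper_width: 0.174
```

```bash
python3 -c "
from h import *
plan([.6608,-.1758,.074],1.8)
snap('wrist','w10');st,im=snap('scene','s10');crop(im,230,150,430,350,4,'s10c');st,im=snap('top','t10');crop(im,280,140,460,260,4,'t10c')"
```

```text
rot units [ 0.    0.02 -0.05] deg [ 0.   0.1 -0.2] | shift units(tool, final) [ 0.804 -0.03   0.013] | mm [161.  -6.   3.]
tool y now [0.999 0.031 0.004] x [ 0.004 -0.001 -1.   ] grasp now [ 0.6674 -0.1733  0.2347] j [-0.29  0.15  1.41  0.    1.58 -0.32] gw 0.174 F [ 0.   0.1 -1.6] t 20.9
```

View pics/w10.png

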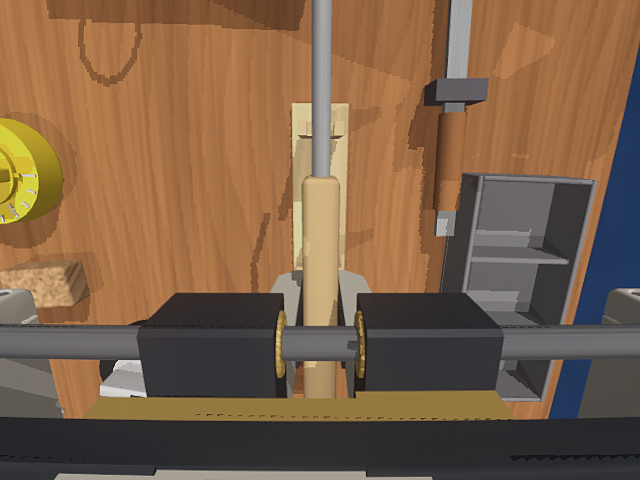

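View pics/s10.png

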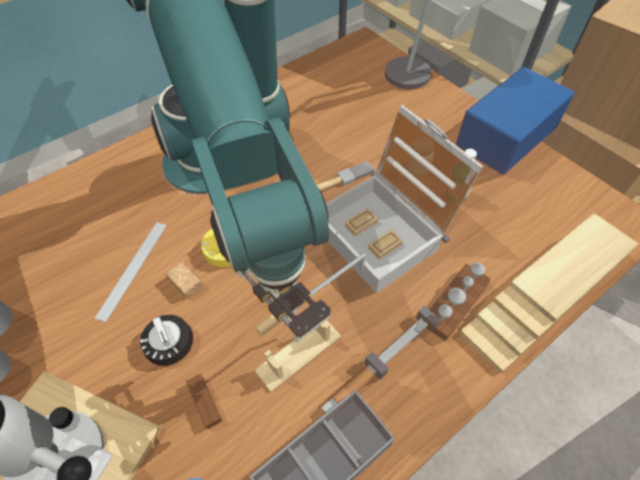

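Pole held level, hook clear of the rest. Next I compute the eye path and the approach.

```bash
cat >> h.py <<'E'
BC=np.array([.529,.196]);BA=np.radians(-1.5)
BX=np.array([np.cos(BA),np.sin(BA)]);BY=np.array([-np.sin(BA),np.cos(BA)])
def eye(th):
    y=.105-.237*np.cos(th)-.022*np.sin(th);z=.065+.237*np.sin(th)-.022*np.cos(th)
    return np.r_[BC+y*BY,z]
def grasp_for_tip(T): return np.r_[np.array(T[:2])-.2*BY,T[2]+.057]
E
python3 -c "
from h import *
print(eye(1.85),eye(0))
T=eye(1.85);T[2]=.36
print(grasp_for_tip(T));plan(grasp_for_tip(T),-1.5)"
```

```text
[0.53290473 0.34511572 0.29888521] [0.52554464 0.06404523 0.043     ]
[0.52766934 0.14518425 0.417     ]
rot units [ 0.66 -0.01  0.02] deg [ 3.3 -0.   0.1] | shift units(tool, final) [-0.936 -0.736 -1.573] | mm [-187. -147. -315.]
tool y now [ 1.     0.031 -0.002] x [-0.002  0.001 -1.   ] grasp now [ 0.6663 -0.173   0.2298] j [-0.29  0.15  1.42 -0.    1.58 -0.32] gw 0.166 F [-0.1 -0.8 -1.8] t 21.05
```

Call:
apply_moves:
  claw: [-1, -1, -1, -1, -1, -1, -1, -1, -1, -1]
  delta_pos:
    - [-0.06, 0, 0]
    - [-0.12, 0, 0]
    - [-0.12, 0, 0]
    - [-0.12, 0, 0]
    - [-0.12, 0, 0]
    - [-0.12, 0, 0]
    - [-0.12, 0, 0]
    - [-0.1, 0, 0]
    - [-0.06, 0, 0]
    - [0, 0, 0]
  delta_rot:
    - [0, 0, 0]
    - [0.2, 0, 0]
    - [0.26, 0, 0]
    - [0.2, 0, 0]
    - [0, 0, 0]
    - [0, 0, 0]
    - [0, 0, 0]
    - [0, 0, 0]
    - [0, 0, 0]
    - [0, 0, 0]

```text
t: 22.05
position: [0.6666, -0.173, 0.5881]
tcp_rot: [1.292, 1.569, -0.305]
ft_force: [0.9, 0.1, -1.6]
gripper_width: 0.165
```

Call:
apply_moves:
  claw: [-1, -1, -1, -1, -1, -1, -1, -1, -1, -1]
  delta_pos:
    - [0, -0.05, -0.05]
    - [0, -0.08, -0.12]
    - [0, -0.1, -0.16]
    - [0, -0.1, -0.16]
    - [0, -0.1, -0.16]
    - [0, -0.1, -0.16]
    - [0, -0.1, -0.16]
    - [0, -0.07, -0.1]
    - [0, -0.036, -0.05]
    - [0, 0, 0]
  delta_rot:
    - [0, 0, 0]
    - [0, 0, 0]
    - [0, 0, 0]
    - [0, 0, 0]
    - [0, 0, 0]
    - [0, 0, 0]
    - [0, 0, 0]
    - [0, 0, 0]
    - [0, 0, 0]
    - [0, 0, 0]

```text
t: 23.05
position: [0.5244, 0.0557, 0.5863]
tcp_rot: [-1.826, 1.571, 2.862]
ft_force: [0.4, 0.0, -1.4]
gripper_width: 0.165
```

```bash
python3 -c "
from h import *
T=eye(1.85);T[2]=.36
plan(grasp_for_tip(T),-1.5)
st,im=snap('wrist','w11');st,im=snap('scene','s11');crop(im,330,60,530,220,4,'s11c');st,im=snap('top','t11');crop(im,160,140,340,275,4,'t11c')"
```

```text
rot units [ 0.02 -0.    0.  ] deg [ 0.1 -0.   0. ] | shift units(tool, final) [ 0.011  0.004 -0.448] | mm [  2.   1. -90.]
tool y now [ 1.    -0.025 -0.   ] x [-0.  0. -1.] grasp now [0.5244 0.0557 0.4193] j [ 0.06 -0.19  1.45  0.    1.88  0.08] gw 0.165 F [ 0.4  0.  -1.4] t 23.05
```

View pics/w11.png

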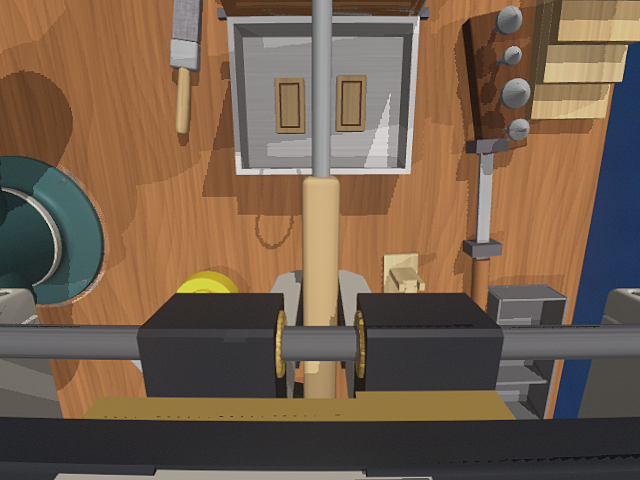

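View pics/s11c.png

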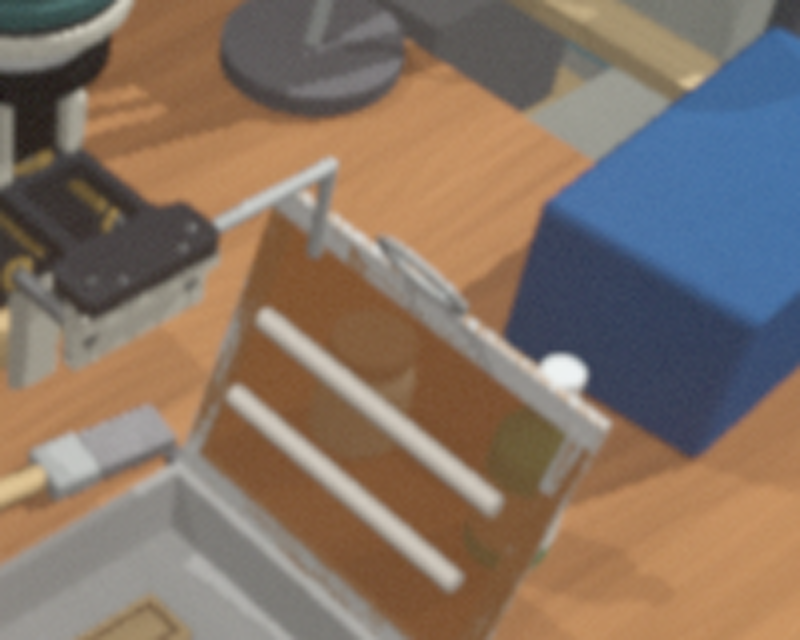

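View pics/t11c.png

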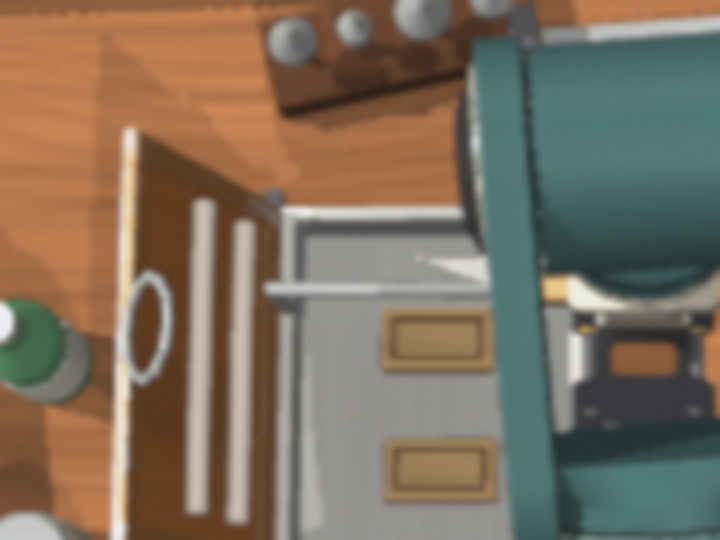

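```bash
python3 -c "
from h import *
np.set_printoptions(precision=4,suppress=True)
print('bend',tri((413,100.5),(227,212.25)))
print('eye',tri((436,128.75),(197.25,221.75)))
g=np.array([.5244,.0557,.4193]);b=np.r_[g[:2]+.2*BY,g[2]+.001];print('pred bend',b,'tip',b-[0,0,.058])
print(proj('scene',[b,b-[0,0,.058],eye(1.85)]),proj('top',[b,b-[0,0,.058],eye(1.85)]))
for th in (1.7,1.75,1.8,1.85): print(th,eye(th),proj('scene',eye(th)),proj('top',eye(th)))
"
```

```text
bend (array([0.5303, 0.2563, 0.4191]), np.float64(0.004297447591386393))
eye (array([0.5357, 0.3471, 0.2977]), np.float64(0.00720526928963663))
pred bend [0.5296 0.2556 0.4203] tip [0.5296 0.2556 0.3623]
[[411.5248 100.1661]
 [407.4013 122.6709]
 [432.9496 128.3656]] [[226.4336 211.8198]
 [230.3596 216.968 ]
 [196.8257 221.7976]]
1.7 [0.532  0.3097 0.3029] [[421.8234 133.5707]] [[211.3169 221.4551]]
1.75 [0.5323 0.3216 0.3021] [[425.632  131.6084]] [[206.3987 221.5233]]
1.8 [0.5326 0.3334 0.3008] [[429.345  129.8722]] [[201.5623 221.6377]]
1.85 [0.5329 0.3451 0.2989] [[432.9496 128.3656]] [[196.8257 221.7976]]
```

Triangulated hook bend agrees with kinematics to 1 mm, and the eye at (0.536,0.347,0.298) matches the model at 1.85 rad. Moving the hook over the eye.

Call:
apply_moves:
  claw: [-1, -1, -1, -1, -1, -1, -1, -1]
  delta_pos:
    - [0, 0.008, -0.05]
    - [0, 0, -0.09]
    - [0, 0, -0.1]
    - [0, 0, -0.1]
    - [0, 0, -0.07]
    - [0, 0, -0.038]
    - [0, 0, 0]
    - [0, 0, 0]
  delta_rot:
    - [0, 0, 0]
    - [0, 0, 0]
    - [0, 0, 0]
    - [0, 0, 0]
    - [0, 0, 0]
    - [0, 0, 0]
    - [0, 0, 0]
    - [0, 0, 0]

```text
t: 24.0
position: [0.5295, 0.1439, 0.5867]
tcp_rot: [-0.606, 1.57, -2.203]
ft_force: [0.1, -0.9, -1.5]
gripper_width: 0.165
```

```bash
python3 -c "
from h import *
T=eye(1.85);T[2]-=.02
plan(grasp_for_tip(T),-1.5)
st,im=snap('scene','s12');crop(im,330,60,530,220,4,'s12c');st,im=snap('top','t12');crop(im,160,140,340,275,4,'t12c')"
```

```text
rot units [-0.  0.  0.] deg [-0.  0.  0.] | shift units(tool, final) [ 0.419 -0.009 -0.006] | mm [84. -2. -1.]
tool y now [ 1.    -0.026 -0.   ] x [-0. -0. -1.] grasp now [0.5295 0.1439 0.4197] j [ 0.22 -0.15  1.41 -0.    1.88  0.25] gw 0.165 F [ 0.1 -0.9 -1.5] t 24.0
```

View pics/s12c.png

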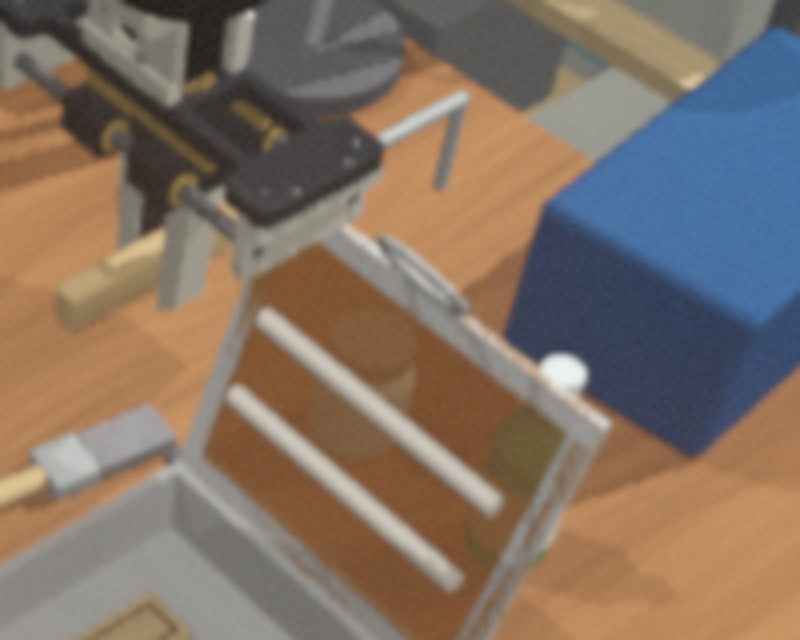

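View pics/t12c.png

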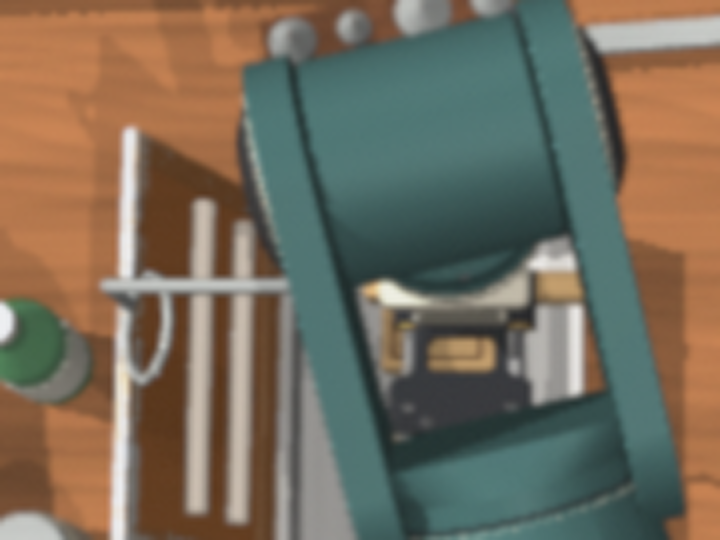

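Call:
apply_moves:
  claw: [-1, -1, -1, -1, -1, -1, -1, -1, -1]
  delta_pos:
    - [0.05, 0.005, -0.005]
    - [0.05, 0, 0]
    - [0.05, 0, 0]
    - [0.05, 0, 0]
    - [0.05, 0, 0]
    - [0.05, 0, 0]
    - [0.05, 0, 0]
    - [0.04, 0, 0]
    - [0.02, 0, 0]
  delta_rot:
    - [0, 0, 0]
    - [0, 0, 0]
    - [0, 0, 0]
    - [0, 0, 0]
    - [0, 0, 0]
    - [0, 0, 0]
    - [0, 0, 0]
    - [0, 0, 0]
    - [0, 0, 0]

```text
t: 25.0
position: [0.5304, 0.1452, 0.5038]
tcp_rot: [-1.309, 1.57, -2.906]
ft_force: [0.6, 0.5, -2.0]
gripper_width: 0.167
```

```bash
python3 -c "
from h import *
T=eye(1.85);T[2]-=.02
plan(grasp_for_tip(T),-1.5)
st,im=snap('scene','s13');crop(im,380,80,480,160,8,'s13c');st,im=snap('top','t13');crop(im,160,180,260,255,8,'t13c')"
```

```text
rot units [-0.    0.    0.01] deg [-0.  0.  0.] | shift units(tool, final) [ 0.004 -0.014  0.001] | mm [ 1. -3.  0.]
tool y now [ 1.    -0.026 -0.001] x [-0.001 -0.    -1.   ] grasp now [0.5303 0.1452 0.3368] j [ 0.22 -0.17  1.56 -0.    1.75  0.25] gw 0.167 F [ 0.6  0.5 -2. ] t 25.0
```

View pics/s13c.png

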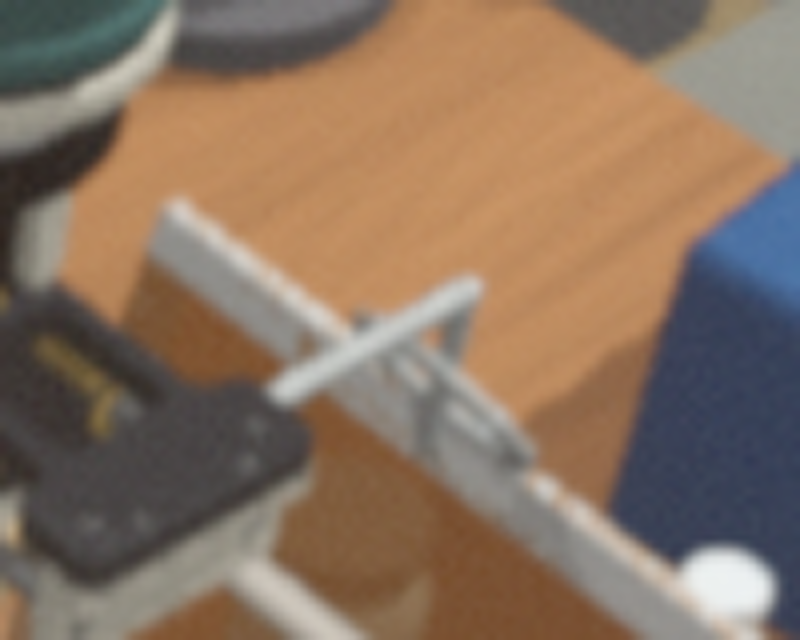

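View pics/t13c.png

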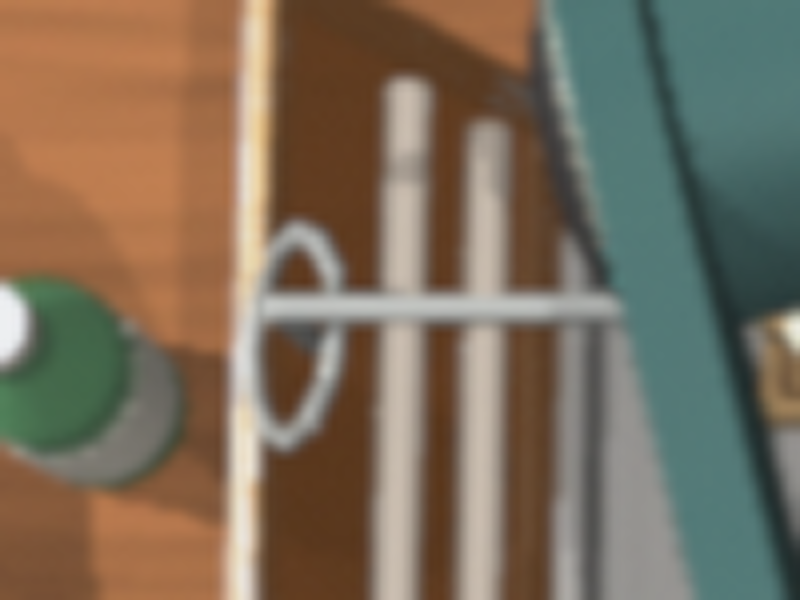

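The hook shaft is visible through the ring in both crops (scene (455,340), top (300,330)) with no contact force. Next is the pulling path.

```bash
python3 -c "
from h import *
ths=np.arange(1.85,-.01,-.05)
def tip(th):
    T=eye(th);T[2]-=np.interp(th,[0,.3,1.2,1.6,1.85],[.026,.028,.028,.02,.02]);return T
P=np.array([tip(t) for t in ths])
by=(P[:,:2]-BC)@BY
for i in range(0,len(ths)-1): print(round(ths[i+1],2),np.round([(P[i,2]-P[i+1,2])/.2,-(by[i+1]-by[i])/.2],3))
"
```

```text
1.8 [-0.01   0.059]
1.75 [-0.007  0.059]
1.7 [-0.004  0.059]
1.65 [-0.001  0.059]
1.6 [0.002 0.059]
1.55 [0.01  0.059]
1.5 [0.013 0.059]
1.45 [0.016 0.058]
1.4 [0.019 0.058]
1.35 [0.022 0.057]
1.3 [0.025 0.056]
1.25 [0.028 0.055]
1.2 [0.03  0.054]
1.15 [0.028 0.053]
1.1 [0.031 0.051]
1.05 [0.033 0.049]
1.0 [0.035 0.048]
0.95 [0.038 0.046]
0.9 [0.04  0.044]
0.85 [0.042 0.042]
0.8 [0.044 0.04 ]
0.75 [0.046 0.038]
0.7 [0.048 0.035]
0.65 [0.05  0.033]
0.6 [0.051 0.03 ]
0.55 [0.053 0.028]
0.5 [0.054 0.025]
0.45 [0.055 0.022]
0.4 [0.056 0.019]
0.35 [0.057 0.017]
0.3 [0.058 0.014]
0.25 [0.057 0.011]
0.2 [0.057 0.008]
0.15 [0.058 0.005]
0.1 [0.058 0.002]
0.05 [ 0.058 -0.001]
-0.0 [ 0.058 -0.004]
```

Call:
apply_moves:
  claw: [-1, -1, -1, -1, -1, -1, -1, -1, -1, -1]
  delta_pos:
    - [-0.005, -0.01, 0.03]
    - [-0.005, 0, 0.03]
    - [-0.007, 0, 0.059]
    - [-0.004, 0, 0.059]
    - [-0.001, 0, 0.059]
    - [0.002, 0, 0.059]
    - [0.01, 0, 0.059]
    - [0.013, 0, 0.059]
    - [0.016, 0, 0.058]
    - [0, 0, 0]
  delta_rot:
    - [0, 0, 0]
    - [0, 0, 0]
    - [0, 0, 0]
    - [0, 0, 0]
    - [0, 0, 0]
    - [0, 0, 0]
    - [0, 0, 0]
    - [0, 0, 0]
    - [0, 0, 0]
    - [0, 0, 0]

```text
t: 26.1
position: [0.5259, 0.0496, 0.5003]
tcp_rot: [-1.057, 1.57, -2.655]
ft_force: [-0.3, -0.2, -1.0]
gripper_width: 0.167
```

```bash
python3 -c "
from h import *
T=eye(1.45);T[2]-=.023
plan(grasp_for_tip(T),-1.5)
for th in (1.5,1.6,1.7): print(th,proj('scene',eye(th)),proj('top',eye(th)))
st,im=snap('scene','s14');crop(im,330,80,490,200,5,'s14c');st,im=snap('top','t14');crop(im,160,160,320,280,5,'t14c')"
```

```text
rot units [-0.02  0.    0.01] deg [-0.1  0.   0. ] | shift units(tool, final) [ 0.009 -0.004 -0.005] | mm [ 2. -1. -1.]
tool y now [ 1.    -0.028 -0.001] x [-0.001 -0.    -1.   ] grasp now [0.5258 0.0495 0.3333] j [ 0.05 -0.21  1.61 -0.    1.75  0.07] gw 0.167 F [-0.3 -0.2 -1. ] t 26.1
1.5 [[405.91126101 143.5691237 ]] [[231.42861635 221.64810498]]
1.6 [[413.97357587 138.15385094]] [[221.32339721 221.45843519]]
1.7 [[421.82338584 133.57068018]] [[211.31686353 221.4550704 ]]
```

View pics/s14c.png

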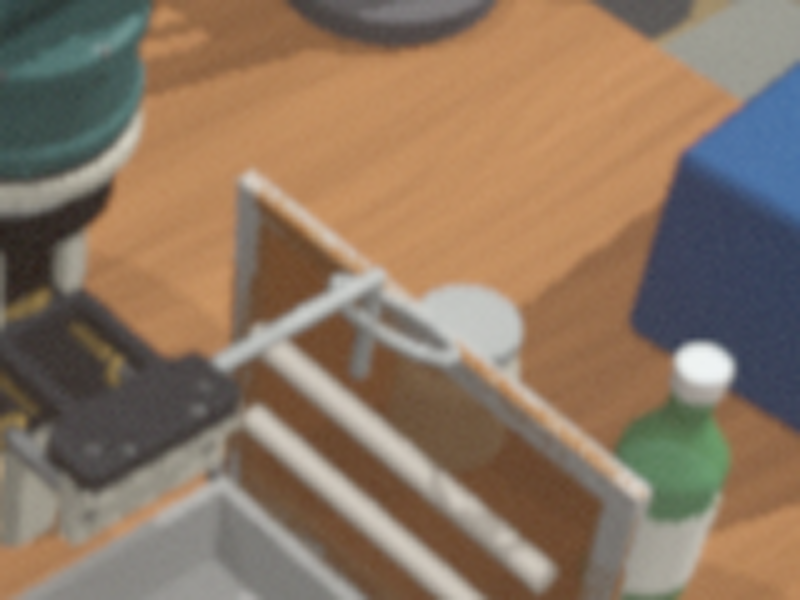

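View pics/t14c.png

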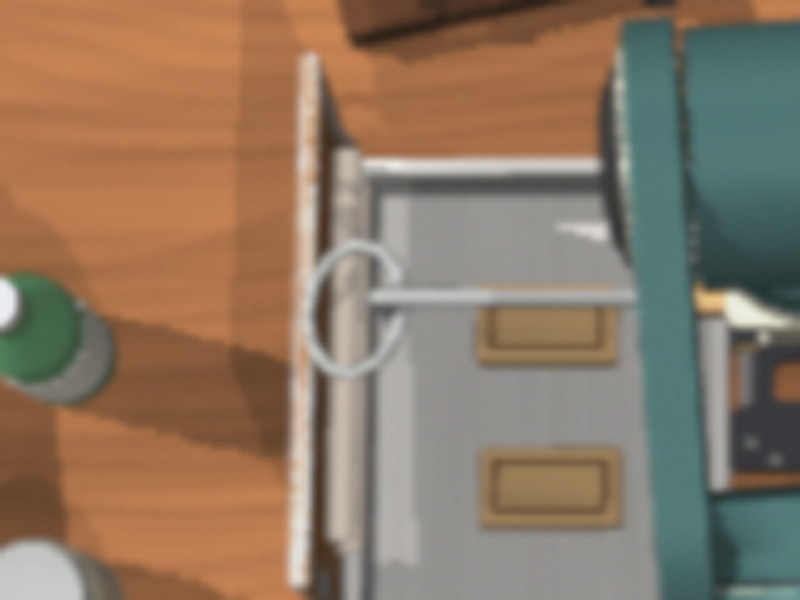

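The cover follows (about 1.5 rad) with the hook in the ring. Continuing down the arc.

Call:
apply_moves:
  claw: [-1, -1, -1, -1, -1, -1, -1, -1]
  delta_pos:
    - [0.019, 0, 0.04]
    - [0.022, 0, 0.05]
    - [0.025, 0, 0.056]
    - [0.028, 0, 0.055]
    - [0.03, 0, 0.054]
    - [0.028, 0, 0.053]
    - [0.031, 0, 0.051]
    - [0.033, 0, 0.049]
  delta_rot:
    - [0, 0, 0]
    - [0, 0, 0]
    - [0, 0, 0]
    - [0, 0, 0]
    - [0, 0, 0]
    - [0, 0, 0]
    - [0, 0, 0]
    - [0, 0, 0]

```text
t: 27.0
position: [0.5237, -0.0316, 0.4572]
tcp_rot: [0.376, 1.571, -1.221]
ft_force: [0.7, 0.2, -1.5]
gripper_width: 0.17
```

```bash
python3 -c "
from h import *
T=eye(1.05);T[2]-=.028
plan(grasp_for_tip(T),-1.5)
for th in (1.0,1.05,1.1,1.2): print(th,proj('scene',eye(th)),proj('top',eye(th)))
st,im=snap('scene','s15');crop(im,300,80,460,200,5,'s15c');st,im=snap('top','t15');crop(im,190,160,350,280,5,'t15c')"
```

```text
rot units [-0.  0. -0.] deg [-0.  0. -0.] | shift units(tool, final) [ 0.008 -0.003  0.022] | mm [ 2. -1.  4.]
tool y now [ 1.    -0.026  0.   ] x [ 0. -0. -1.] grasp now [ 0.5237 -0.0316  0.2902] j [-0.11 -0.22  1.68 -0.    1.68 -0.08] gw 0.17 F [ 0.7  0.2 -1.5] t 27.0
1.0 [[366.83604022 180.01775382]] [[278.18545285 225.1395598 ]]
1.05 [[370.39196636 175.90166694]] [[274.07391318 224.62540354]]
1.1 [[374.06561473 171.84848932]] [[269.79690747 224.14264642]]
1.2 [[381.70989652 163.99634841]] [[260.80083408 223.28006381]]
```

View pics/s15c.png

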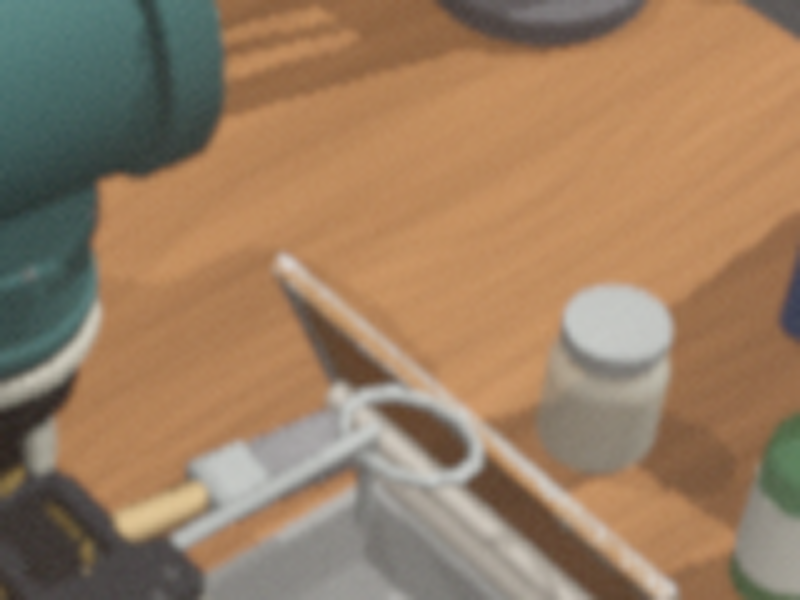

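View pics/t15c.png

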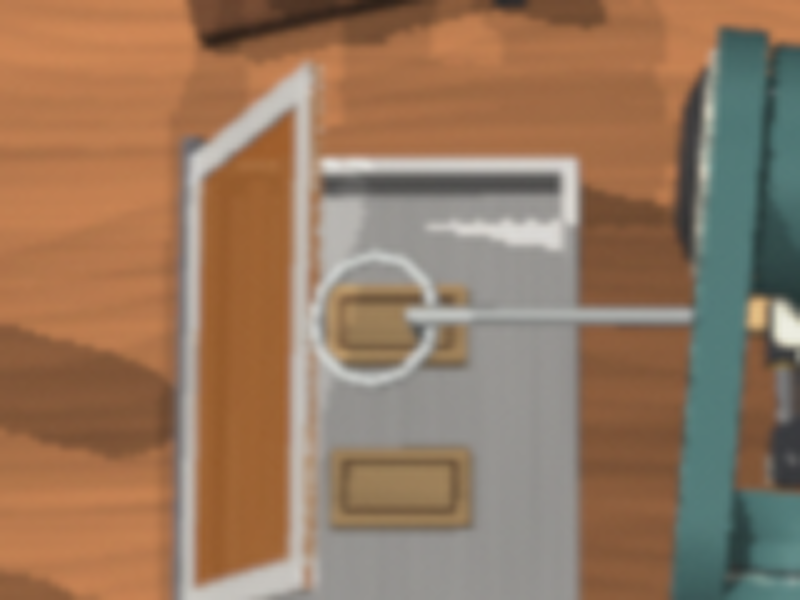

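Hook in the ring, cover about 1.13 rad. Pausing to see how fast it sinks by itself.

Call:
apply_moves:
  claw: [-1, -1, -1]
  delta_pos:
    - [0, 0, 0]
    - [0, 0, 0]
    - [0, 0, 0]
  delta_rot:
    - [0, 0, 0]
    - [0, 0, 0]
    - [0, 0, 0]

```text
t: 27.4
position: [0.5238, -0.0303, 0.4581]
tcp_rot: [1.581, 1.57, -0.015]
ft_force: [-0.7, -0.4, -1.3]
gripper_width: 0.166
```

```bash
python3 -c "
from h import *
st,im=snap('scene','s16');st,im=snap('top','t16');crop(im,190,160,350,280,5,'t16c');print(st['ft_force'],st['t'])"
```

```text
[-0.33174869 -0.42606648 -1.55612217] 27.45
```

View pics/t16c.png

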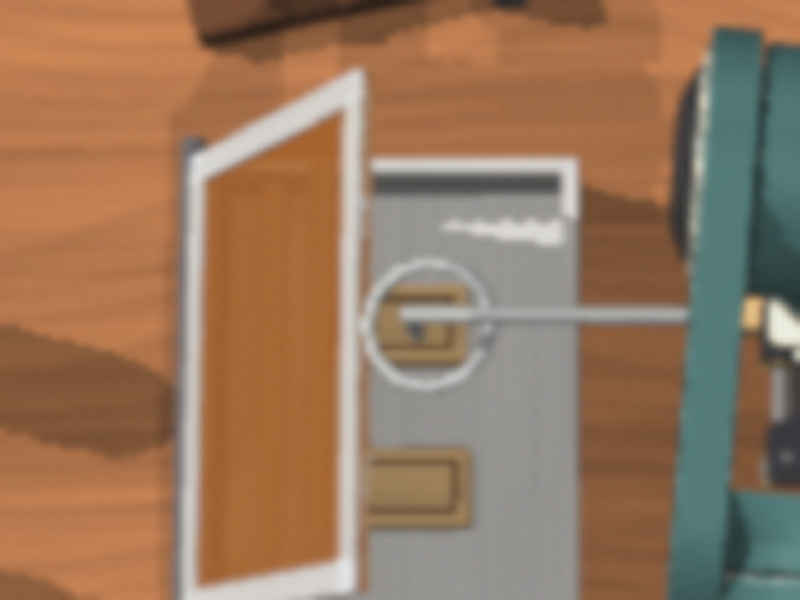

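Cover sinks by itself, hook centred in the ring (415,325 vs 427,323). Continuing with it.

Call:
apply_moves:
  claw: [-1, -1, -1, -1, -1, -1, -1, -1, -1, -1]
  delta_pos:
    - [0.035, 0, 0.055]
    - [0.038, 0, 0.05]
    - [0.04, 0, 0.048]
    - [0.042, 0, 0.042]
    - [0.044, 0, 0.04]
    - [0.046, 0, 0.038]
    - [0.048, 0, 0.035]
    - [0.05, 0, 0.033]
    - [0.051, 0, 0.03]
    - [0.053, 0, 0.028]
  delta_rot:
    - [0, 0, 0]
    - [0, 0, 0]
    - [0, 0, 0]
    - [0, 0, 0]
    - [0, 0, 0]
    - [0, 0, 0]
    - [0, 0, 0]
    - [0, 0, 0]
    - [0, 0, 0]
    - [0, 0, 0]

```text
t: 28.5
position: [0.5216, -0.1109, 0.3675]
tcp_rot: [-0.087, 1.571, -1.684]
ft_force: [-0.3, 0.4, -1.3]
gripper_width: 0.166
```

```bash
python3 -c "
from h import *
T=eye(.55);T[2]-=.028
plan(grasp_for_tip(T),-1.5)
for th in (.4,.5,.6,.7): print(th,proj('scene',eye(th)),proj('top',eye(th)))
st,im=snap('scene','s17');crop(im,280,120,440,240,5,'s17c');st,im=snap('top','t17');crop(im,220,160,380,280,5,'t17c')"
```

```text
rot units [-0.  0.  0.] deg [-0.  0.  0.] | shift units(tool, final) [ 0.007 -0.003  0.008] | mm [ 1. -1.  2.]
tool y now [ 1.    -0.026 -0.   ] x [-0. -0. -1.] grasp now [ 0.5216 -0.1109  0.2005] j [-0.26 -0.18  1.79 -0.    1.53 -0.23] gw 0.166 F [-0.3  0.4 -1.3] t 28.5
0.4 [[337.11613006 228.50292745]] [[311.36302304 232.88738531]]
0.5 [[340.1455954  221.07832936]] [[308.10610544 231.4818757 ]]
0.6 [[343.99487807 213.24880752]] [[303.90824418 230.097083  ]]
0.7 [[348.63950977 205.11246887]] [[298.78071245 228.7511722 ]]
```

View pics/s17c.png

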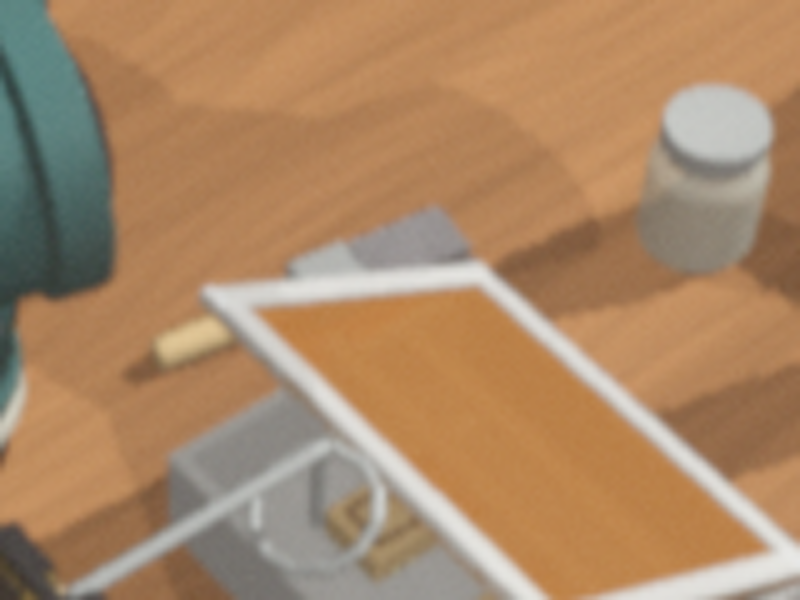

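View pics/t17c.png

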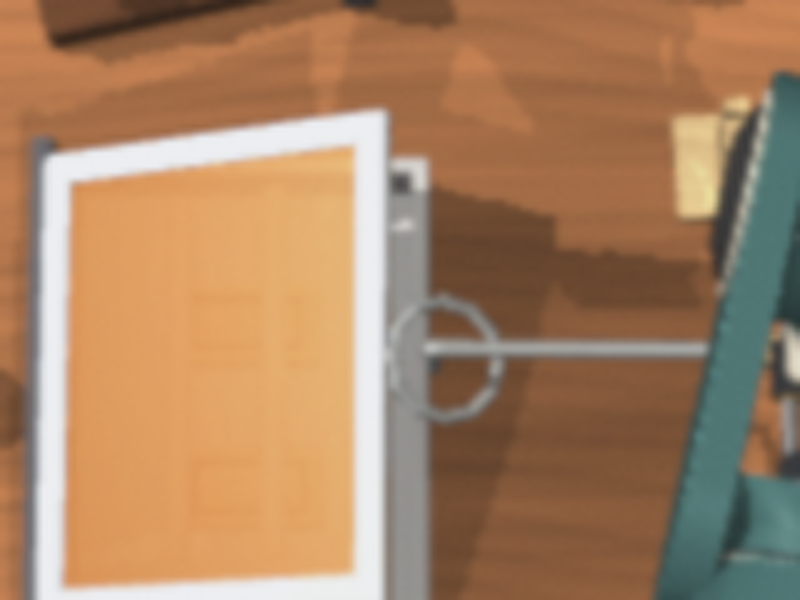

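Cover about 0.5 rad, hook still through the ring. Down to shut.

Call:
apply_moves:
  claw: [-1, -1, -1, -1, -1, -1, -1, -1, -1, -1]
  delta_pos:
    - [0.054, 0, 0.03]
    - [0.055, 0, 0.025]
    - [0.056, 0, 0.019]
    - [0.057, 0, 0.017]
    - [0.058, 0, 0.014]
    - [0.057, 0, 0.011]
    - [0.057, 0, 0.008]
    - [0.058, 0, 0.005]
    - [0.058, 0, 0.002]
    - [0.058, 0, 0]
  delta_rot:
    - [0, 0, 0]
    - [0, 0, 0]
    - [0, 0, 0]
    - [0, 0, 0]
    - [0, 0, 0]
    - [0, 0, 0]
    - [0, 0, 0]
    - [0, 0, 0]
    - [0, 0, 0]
    - [0, 0, 0]

```text
t: 29.6
position: [0.521, -0.1366, 0.2538]
tcp_rot: [2.317, 1.571, 0.72]
ft_force: [0.1, 0.2, -1.7]
gripper_width: 0.165
```

Call:
apply_moves:
  claw: [-1, -1, -1, -1, -1, -1, -1, -1, -1, -1]
  delta_pos:
    - [0.04, 0, -0.003]
    - [0, 0, 0]
    - [0, 0, 0]
    - [0, 0, 0]
    - [0, 0, 0]
    - [0, 0, 0]
    - [0, 0, 0]
    - [0, 0, 0]
    - [0, 0, 0]
    - [0, 0, 0]
  delta_rot:
    - [0, 0, 0]
    - [0, 0, 0]
    - [0, 0, 0]
    - [0, 0, 0]
    - [0, 0, 0]
    - [0, 0, 0]
    - [0, 0, 0]
    - [0, 0, 0]
    - [0, 0, 0]
    - [0, 0, 0]

```text
t: 30.6
position: [0.521, -0.136, 0.2468]
tcp_rot: [1.242, 1.571, -0.355]
ft_force: [-0.2, 1.0, -2.0]
gripper_width: 0.163
```

```bash
python3 -c "
from h import *
T=eye(0);T[2]-=.026
plan(grasp_for_tip(T),-1.5)
for th in (0,.04,.1): print(th,proj('scene',eye(th)),proj('top',eye(th)))
st,im=snap('scene','s18');crop(im,280,150,480,300,4,'s18c');st,im=snap('top','t18');crop(im,220,160,380,280,5,'t18c')"
```

```text
rot units [-0.  0. -0.] deg [-0.  0. -0.] | shift units(tool, final) [ 0.029 -0.003 -0.001] | mm [ 6. -1. -0.]
tool y now [ 1.    -0.026  0.   ] x [ 0. -0. -1.] grasp now [ 0.521  -0.136   0.0798] j [-0.3  -0.09  1.91 -0.    1.32 -0.28] gw 0.163 F [-0.2  1.  -2. ] t 30.6
0 [[333.14348385 252.6900365 ]] [[315.21739788 238.39818014]]
0.04 [[332.97744714 250.72633952]] [[315.46316929 237.87044202]]
0.1 [[332.95350546 247.57963821]] [[315.57932619 237.06539501]]
```

View pics/s18c.png

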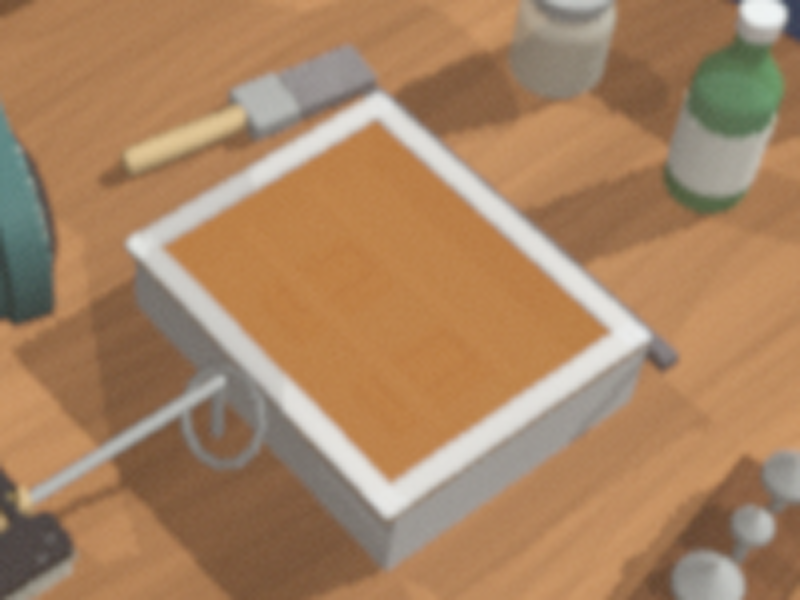

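View pics/t18c.png

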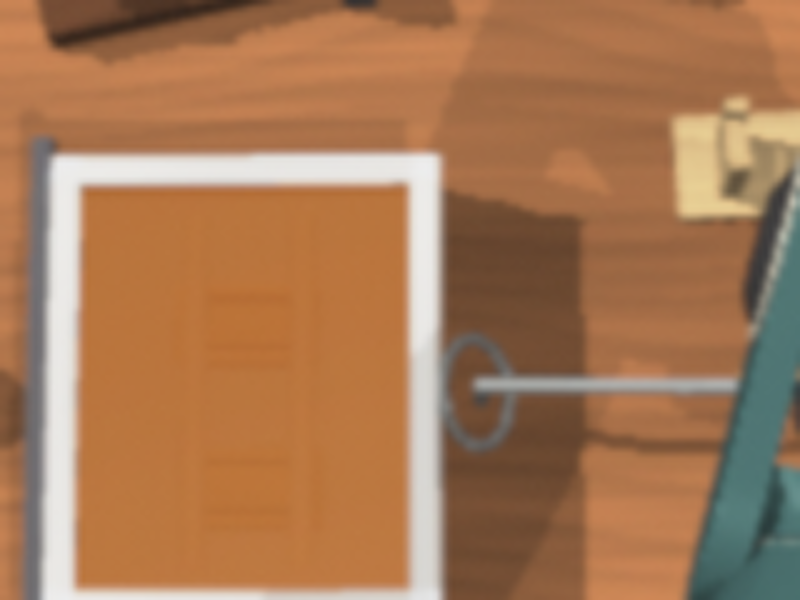

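The cover is shut: the eye is at (316,238), predicted (315,238) for 0 rad, and the hook is centred. Lifting it straight out.

Call:
apply_moves:
  claw: [-1, -1, -1, -1, -1, -1, -1, -1, -1, -1]
  delta_pos:
    - [-0.04, 0, 0]
    - [-0.05, 0, 0]
    - [-0.06, 0, 0]
    - [-0.07, 0, 0]
    - [-0.08, 0, 0]
    - [-0.1, 0, 0]
    - [-0.1, 0, 0]
    - [-0.1, 0, 0]
    - [-0.06, 0, 0]
    - [0, 0, 0]
  delta_rot:
    - [0, 0, 0]
    - [0, 0, 0]
    - [0, 0, 0]
    - [0, 0, 0]
    - [0, 0, 0]
    - [0, 0, 0]
    - [0, 0, 0]
    - [0, 0, 0]
    - [0, 0, 0]
    - [0, 0, 0]

```text
t: 31.7
position: [0.5211, -0.136, 0.3811]
tcp_rot: [1.296, 1.568, -0.301]
ft_force: [-0.3, 0.2, -1.5]
gripper_width: 0.166
```

```bash
python3 -c "
from h import *
plan([.6667,-.1731,.155],1.8)
st,im=snap('scene','s19');crop(im,220,150,480,345,3,'s19c')
g,M=tool(st);print(g)
"
```

```text
rot units [-0.66  0.01 -0.03] deg [-3.3  0.1 -0.2] | shift units(tool, final) [0.295 0.722 0.208] | mm [ 59. 144.  42.]
tool y now [ 1.    -0.026  0.003] x [ 0.003 -0.001 -1.   ] grasp now [ 0.5215 -0.1362  0.2141] j [-0.3  -0.18  1.77  0.    1.55 -0.28] gw 0.166 F [-0.3  0.2 -1.5] t 31.7
[ 0.5210517  -0.13603781  0.38105454]
```

View pics/s19c.png

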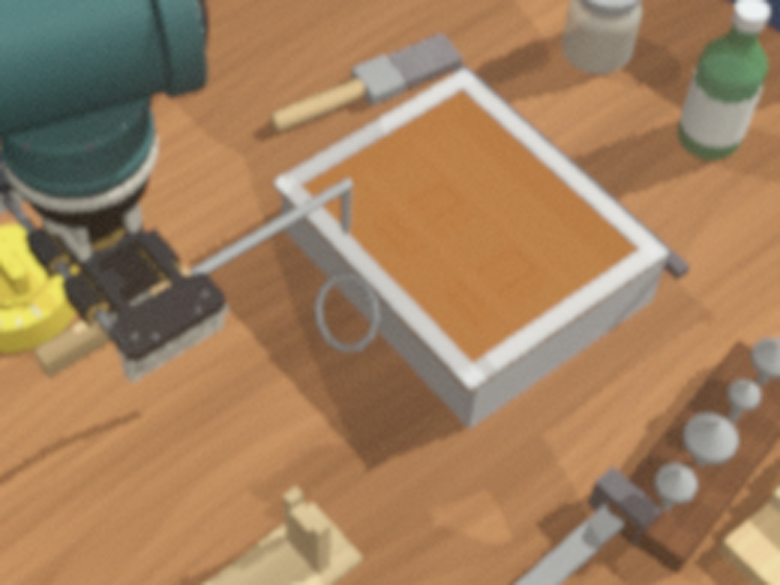

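Hook is out and the cover stays shut. Returning the pole to its rest.

Call:
apply_moves:
  claw: [-1, -1, -1, -1, -1, -1, -1, -1, -1, -1]
  delta_pos:
    - [0, 0, 0]
    - [0, 0, 0]
    - [0, 0, 0]
    - [0, 0.08, 0.025]
    - [0, 0.12, 0.035]
    - [0, 0.14, 0.04]
    - [0, 0.14, 0.04]
    - [0, 0.14, 0.04]
    - [0, 0.1, 0.028]
    - [0, 0, 0]
  delta_rot:
    - [-0.2, 0, 0]
    - [-0.26, 0, 0]
    - [-0.2, 0, 0]
    - [0, 0, 0]
    - [0, 0, 0]
    - [0, 0, 0]
    - [0, 0, 0]
    - [0, 0, 0]
    - [0, 0, 0]
    - [0, 0, 0]

```text
t: 32.75
position: [0.6679, -0.1736, 0.3771]
tcp_rot: [-1.897, 1.569, 2.848]
ft_force: [0.3, 0.2, -2.2]
gripper_width: 0.167
```

```bash
python3 -c "
from h import *
plan([.6667,-.1731,.073],1.8)
st,im=snap('wrist','w20');st,im=snap('scene','s20');crop(im,220,220,400,400,4,'s20c')
"
```

```text
rot units [ 0.01 -0.01  0.02] deg [ 0.  -0.   0.1] | shift units(tool, final) [ 0.686 -0.006 -0.002] | mm [137.  -1.  -0.]
tool y now [ 0.999  0.032 -0.002] x [-0.002  0.    -1.   ] grasp now [ 0.6677 -0.1735  0.2101] j [-0.29  0.16  1.44  0.    1.55 -0.32] gw 0.167 F [ 0.3  0.2 -2.2] t 32.75
```

View pics/w20.png

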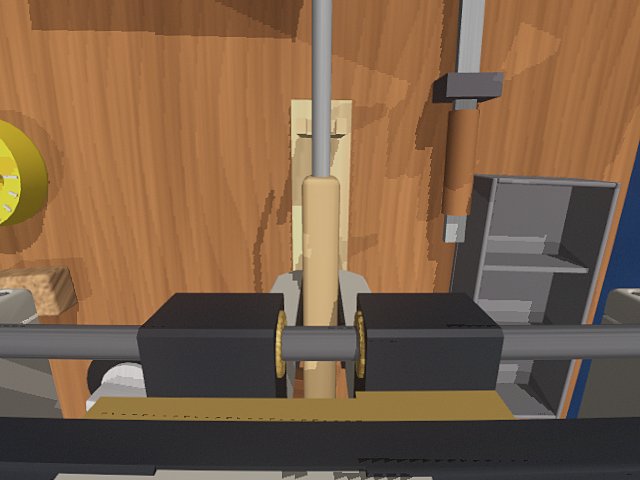

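View pics/s20c.png

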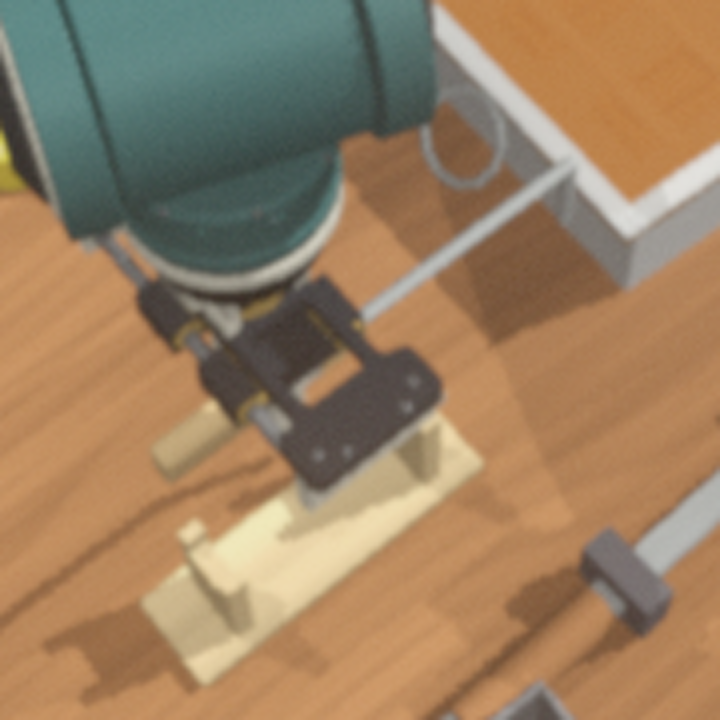

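No slip in the grip (handle end still at (320,177)). Lowering into the forks.

Call:
apply_moves:
  claw: [-1, -1, -1, -1, -1, -1, -1, -1, -1, -1]
  delta_pos:
    - [0.07, -0.005, 0]
    - [0.1, 0, 0]
    - [0.1, 0, 0]
    - [0.1, 0, 0]
    - [0.1, 0, 0]
    - [0.08, 0, 0]
    - [0.06, 0, 0]
    - [0.05, 0, 0]
    - [0.02, 0, 0]
    - [0, 0, 0]
  delta_rot:
    - [0, 0, 0]
    - [0, 0, 0]
    - [0, 0, 0]
    - [0, 0, 0]
    - [0, 0, 0]
    - [0, 0, 0]
    - [0, 0, 0]
    - [0, 0, 0]
    - [0, 0, 0]
    - [0, 0, 0]

```text
t: 33.85
position: [0.6652, -0.1732, 0.2425]
tcp_rot: [-1.709, 1.571, 3.035]
ft_force: [-1.0, 0.3, -1.4]
gripper_width: 0.17
```

```bash
python3 -c "
from h import *
plan([.6667,-.1731,.0725],1.8)
st,im=snap('wrist','w21');st,im=snap('scene','s21');crop(im,220,220,400,400,4,'s21c')
"
```

```text
rot units [-0. -0.  0.] deg [-0. -0.  0.] | shift units(tool, final) [ 0.015  0.007 -0.   ] | mm [ 3.  1. -0.]
tool y now [ 1.     0.031 -0.   ] x [-0.  0. -1.] grasp now [ 0.6652 -0.1731  0.0755] j [-0.29  0.23  1.58 -0.    1.33 -0.32] gw 0.17 F [-1.   0.3 -1.4] t 33.85
```

View pics/s21c.png

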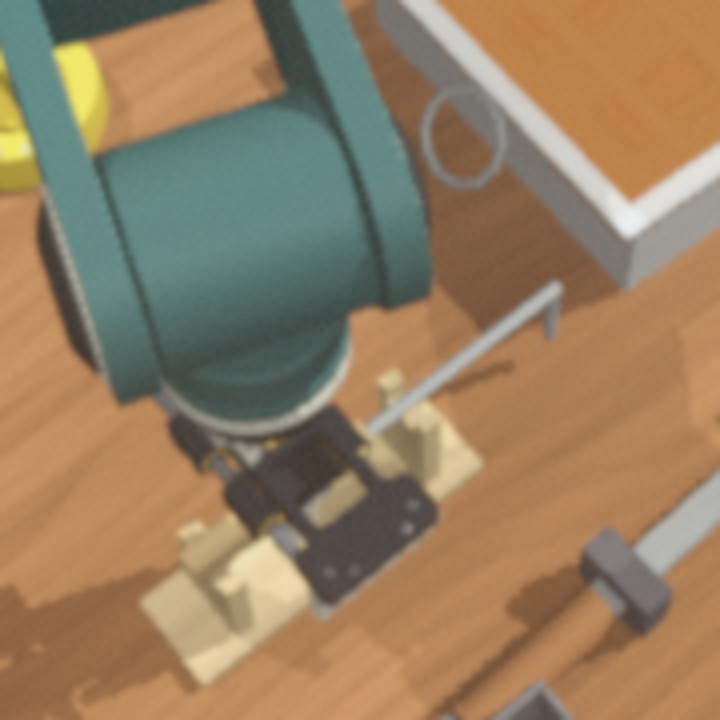

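Seated between the forks, 3 mm high. Lowering 3 mm, opening, withdrawing.

Call:
apply_moves:
  claw: [-1, -1, -1, -0.5, -0.3, -0.1, 0, 0, 0, 0]
  delta_pos:
    - [0.01, 0.005, 0]
    - [0.006, 0, 0]
    - [0, 0, 0]
    - [0, 0, 0]
    - [0, 0, 0]
    - [0, 0, 0]
    - [0, 0, 0]
    - [0, 0, 0]
    - [0, 0, 0]
    - [0, 0, 0]
  delta_rot:
    - [0, 0, 0]
    - [0, 0, 0]
    - [0, 0, 0]
    - [0, 0, 0]
    - [0, 0, 0]
    - [0, 0, 0]
    - [0, 0, 0]
    - [0, 0, 0]
    - [0, 0, 0]
    - [0, 0, 0]

```text
t: 34.95
position: [0.6662, -0.1731, 0.2396]
tcp_rot: [-2.679, 1.571, 2.064]
ft_force: [-0.1, 0.0, 0.9]
gripper_width: 0.499
```

Call:
apply_moves:
  claw: [0, 0, 0, 0, 0, 0, 0, 0, 0, 0]
  delta_pos:
    - [-0.05, 0, 0]
    - [-0.1, 0, 0]
    - [-0.15, 0, 0]
    - [-0.2, 0, 0]
    - [-0.2, 0, 0]
    - [-0.2, 0, 0]
    - [-0.15, 0, 0]
    - [-0.1, 0, 0]
    - [0, 0, 0]
    - [0, 0, 0]
  delta_rot:
    - [0, 0, 0]
    - [0, 0, 0]
    - [0, 0, 0]
    - [0, 0, 0]
    - [0, 0, 0]
    - [0, 0, 0]
    - [0, 0, 0]
    - [0, 0, 0]
    - [0, 0, 0]
    - [0, 0, 0]

```text
t: 35.95
position: [0.6661, -0.173, 0.4696]
tcp_rot: [1.318, 1.57, -0.221]
ft_force: [1.1, 0.6, -0.7]
gripper_width: 0.499
```

```bash
python3 -c "
from h import *
plan([.451,-.372,.2],-8)
st,im=snap('wrist','w22');st,im=snap('scene','s22');crop(im,220,220,400,400,4,'s22c')
print(proj('wrist',[[.451,-.372,.072]],st))
"
```

```text
rot units [ 1.96  0.   -0.  ] deg [ 9.8  0.  -0. ] | shift units(tool, final) [ 0.513 -0.927  1.135] | mm [ 103. -185.  227.]
tool y now [1.    0.031 0.   ] x [ 0. -0. -1.] grasp now [ 0.6662 -0.1731  0.3026] j [-0.29  0.14  1.32  0.    1.69 -0.32] gw 0.499 F [ 1.1  0.6 -0.7] t 35.95
[[152.6353642  358.16624126]]
```

View pics/s22c.png

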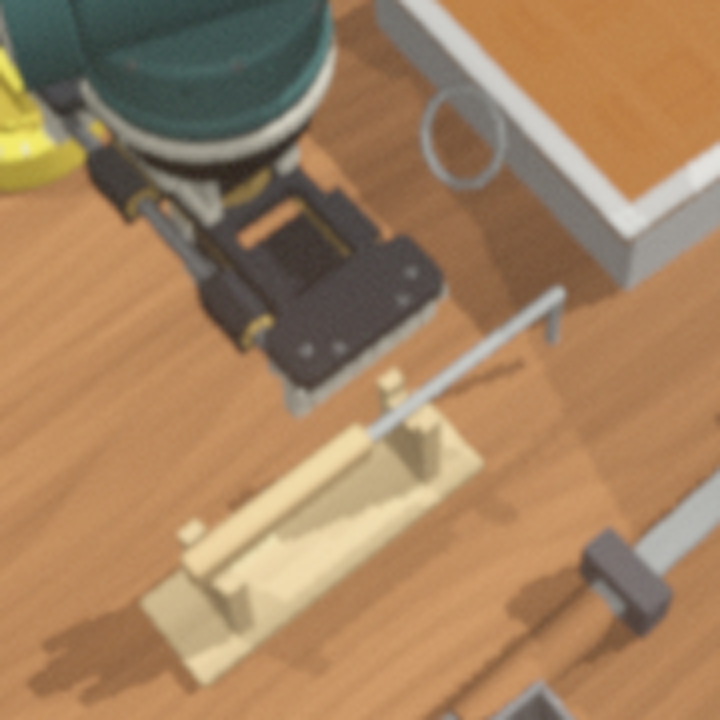

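View pics/w22.png

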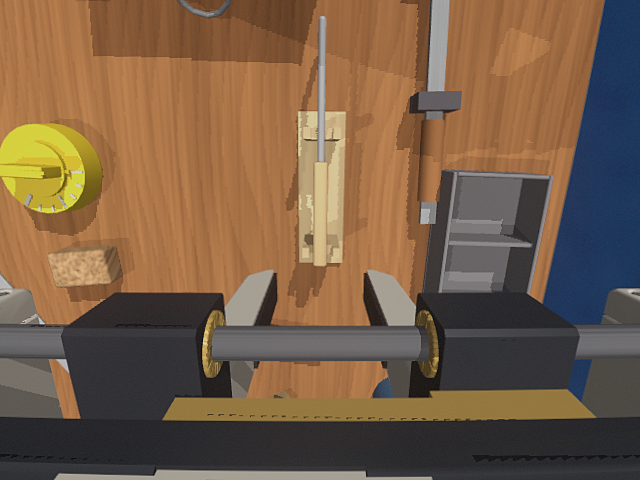

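The pole lies in its rest as before (hook bend at scene (360,293), originally (360,294)). Now the black timer.

```bash
python3 -c "
from h import *
plan([.451,-.372,.25],82)"
```

```text
rot units [-1.604e+01 -2.000e-02  1.000e-02] deg [-80.2  -0.1   0.1] | shift units(tool, final) [ 0.256 -1.135 -0.927] | mm [  51. -227. -185.]
tool y now [ 1.     0.031 -0.002] x [-0.002  0.    -1.   ] grasp now [ 0.6659 -0.173   0.3011] j [-0.29  0.14  1.32 -0.    1.69 -0.32] gw 0.498 F [-0.3 -0.8 -0.2] t 36.05
```

Call:
apply_moves:
  claw: [0, 0, 0, 0, 0, 0, 0, 0, 0, 0]
  delta_pos:
    - [0, 0, 0]
    - [0, 0, 0]
    - [0, 0, 0]
    - [0, 0, 0]
    - [0, 0, 0]
    - [0, 0, 0]
    - [0, 0, 0]
    - [0, 0, 0]
    - [0, 0, 0]
    - [0, 0, 0]
  delta_rot:
    - [-1, 0, 0]
    - [-1, 0, 0]
    - [-1, 0, 0]
    - [-1, 0, 0]
    - [-1, 0, 0]
    - [-1, 0, 0]
    - [-1, 0, 0]
    - [-1, 0, 0]
    - [-1, 0, 0]
    - [-1, 0, 0]

```text
t: 37.05
position: [0.6663, -0.1731, 0.468]
tcp_rot: [-2.775, 1.569, 2.845]
ft_force: [-0.9, 0.8, -0.0]
gripper_width: 0.501
```

Call:
apply_moves:
  claw: [0, 0, 0, 0, 0, 0, 0, 0]
  delta_pos:
    - [0, 0, 0]
    - [0, 0, 0]
    - [0, 0, 0]
    - [0, 0, 0]
    - [0, 0, 0]
    - [0, 0, 0]
    - [0, 0, 0]
    - [0, 0, 0]
  delta_rot:
    - [-1, 0, 0]
    - [-1, 0, 0]
    - [-1, 0, 0]
    - [-1, 0, 0]
    - [-1, 0, 0]
    - [-1, 0, 0]
    - [0, 0, 0]
    - [0, 0, 0]

```text
t: 37.85
position: [0.6663, -0.1731, 0.4687]
tcp_rot: [2.992, 1.57, 2.846]
ft_force: [0.1, -0.5, 0.2]
gripper_width: 0.502
```

```bash
python3 -c "
from h import *
plan([.451,-.372,.25],82)"
```

```text
rot units [-0.07 -0.01 -0.  ] deg [-0.4 -0.1 -0. ] | shift units(tool, final) [ 0.258 -1.134 -0.928] | mm [  52. -227. -186.]
tool y now [0.145 0.989 0.   ] x [-0.001  0.    -1.   ] grasp now [ 0.6661 -0.1731  0.3017] j [-0.29  0.14  1.32  0.    1.69 -1.72] gw 0.502 F [ 0.1 -0.5  0.2] t 37.85
```

Call:
apply_moves:
  claw: [0, 0, 0, 0, 0, 0, 0, 0, 0, 0]
  delta_pos:
    - [0, -0.1, -0.08]
    - [0, -0.15, -0.12]
    - [0, -0.15, -0.12]
    - [0, -0.15, -0.12]
    - [0, -0.15, -0.12]
    - [0.05, -0.15, -0.13]
    - [0.1, -0.15, -0.13]
    - [0.1, -0.134, -0.108]
    - [0, 0, 0]
    - [0, 0, 0]
  delta_rot:
    - [0, 0, 0]
    - [0, 0, 0]
    - [0, 0, 0]
    - [0, 0, 0]
    - [0, 0, 0]
    - [0, 0, 0]
    - [0, 0, 0]
    - [0, 0, 0]
    - [0, 0, 0]
    - [0, 0, 0]

```text
t: 38.85
position: [0.4498, -0.3714, 0.4192]
tcp_rot: [2.242, 1.57, 2.096]
ft_force: [0.5, 0.7, 0.1]
gripper_width: 0.503
```

```bash
python3 -c "
from h import *
plan([.451,-.372,.15],82)
st,im=snap('wrist','w23');crop(im,200,130,440,310,3,'w23c')
print(proj('wrist',[[.451,-.372,.072],[.451,-.372,.034]],st))
"
```

```text
rot units [-0.08 -0.   -0.01] deg [-0.4 -0.  -0. ] | shift units(tool, final) [ 0.511 -0.002  0.006] | mm [102.  -0.   1.]
tool y now [0.146 0.989 0.001] x [-0.     0.001 -1.   ] grasp now [ 0.4497 -0.3713  0.2522] j [-0.73 -0.09  1.62  0.    1.61 -2.16] gw 0.503 F [0.5 0.7 0.1] t 38.85
[[319.24417273 225.10943182]
 [319.35438051 217.86890255]]
```

View pics/w23c.png

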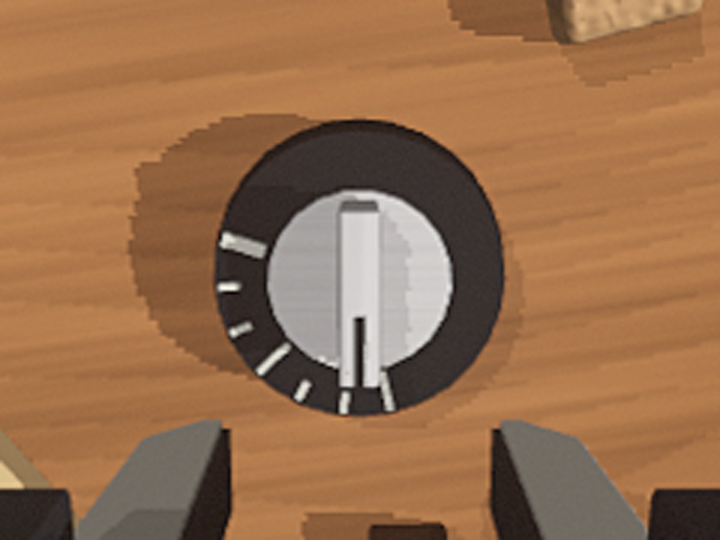

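```bash
python3 - <<'E'
from h import *
np.set_printoptions(precision=4,suppress=True)
st=ctrl.state()
im=cv2.imread('pics/w23.png');hsv=cv2.cvtColor(im,cv2.COLOR_BGR2HSV)
c=lambda x,y:(x/3+200,y/3+130)
print('bar top ends',plane('wrist',[c(360,212),c(360,387)],.072,st))
print('disc',plane('wrist',[c(360,190),c(360,368),c(267,279),c(453,279)],.040,st))
print('housing',plane('wrist',[c(360,415),c(215,270),c(503,270)],.034,st))
T=plane('wrist',[c(388,392),c(344,402),c(302,391),c(273,359),c(241,330),c(229,287),c(243,245)],.034,st)
# fit centre-known angle
for C in ([.451,-.372],[.4535,-.3715],[.455,-.371]):
    a=np.degrees(np.arctan2(T[:,1]-C[1],T[:,0]-C[0]));print(C,a, np.linalg.norm(T[:,:2]-C,axis=1))
B=plane('wrist',[c(360,205),c(360,387),],.072,st);d=B[1]-B[0];print('bar yaw',np.degrees(np.arctan2(d[1],d[0])))
E
```

```text
bar top ends [[ 0.4274 -0.3675  0.072 ]
 [ 0.4878 -0.3762  0.072 ]]
disc [[ 0.424  -0.367   0.04  ]
 [ 0.4908 -0.3767  0.04  ]
 [ 0.4517 -0.4059  0.04  ]
 [ 0.4616 -0.3376  0.04  ]]
housing [[ 0.5116 -0.3798  0.034 ]
 [ 0.4466 -0.4255  0.034 ]
 [ 0.4622 -0.3182  0.034 ]]
[0.451, -0.372] [   4.7146  -13.6014  -31.0286  -48.5778  -67.2586  -86.7317 -106.5013] [0.053  0.056  0.0556 0.0502 0.0519 0.0495 0.0431]
[0.4535, -0.3715] [   4.3821  -14.7478  -32.8609  -51.1595  -70.0445  -89.6318 -109.4131] [0.0505 0.0537 0.0537 0.049  0.0514 0.0499 0.0444]
[0.455, -0.371] [   3.9324  -15.6948  -34.2017  -52.9128  -71.8067  -91.3407 -110.9897] [0.0489 0.0524 0.0527 0.0484 0.0514 0.0504 0.0454]
bar yaw -8.27968948115591
```

Dial axis refined to (0.4575,-0.372), bar yaw -8.3°. Long ticks put the pointer at about 14° (3.5 min).

```bash
python3 -c "
from h import *
plan([.4575,-.372,.064],81.7)"
```

```text
rot units [ 0.  0. -0.] deg [ 0.  0. -0.] | shift units(tool, final) [0.944 0.    0.036] | mm [189.   0.   7.]
tool y now [0.144 0.99  0.   ] x [ 0. -0. -1.] grasp now [ 0.4504 -0.371   0.2529] j [-0.73 -0.09  1.62  0.    1.61 -2.16] gw 0.498 F [ 0.2  0.2 -0.2] t 38.9
```

Call:
apply_moves:
  claw: [0, 0, 0, 0, 0, 0, 0, 0, 0, 0]
  delta_pos:
    - [0.1, 0, 0.036]
    - [0.15, 0, 0]
    - [0.15, 0, 0]
    - [0.15, 0, 0]
    - [0.15, 0, 0]
    - [0.1, 0, 0]
    - [0.08, 0, 0]
    - [0.06, 0, 0]
    - [0, 0, 0]
    - [0, 0, 0]
  delta_rot:
    - [0, 0, 0]
    - [0, 0, 0]
    - [0, 0, 0]
    - [0, 0, 0]
    - [0, 0, 0]
    - [0, 0, 0]
    - [0, 0, 0]
    - [0, 0, 0]
    - [0, 0, 0]
    - [0, 0, 0]

```text
t: 39.9
position: [0.4577, -0.3722, 0.2324]
tcp_rot: [-0.568, 1.57, -0.711]
ft_force: [0.1, -0.3, 0.2]
gripper_width: 0.496
```

Call:
apply_moves:
  claw: [-1, -1, -1, -1, -1, -1, -1, -1]
  delta_pos:
    - [0, 0, 0]
    - [0, 0, 0]
    - [0, 0, 0]
    - [0, 0, 0]
    - [0, 0, 0]
    - [0, 0, 0]
    - [0, 0, 0]
    - [0, 0, 0]
  delta_rot:
    - [0, 0, 0]
    - [0, 0, 0]
    - [0, 0, 0]
    - [0, 0, 0]
    - [0, 0, 0]
    - [0, 0, 0]
    - [0, 0, 0]
    - [0, 0, 0]
  force: 25

```text
t: 40.7
position: [0.4572, -0.3726, 0.2318]
tcp_rot: [-1.284, 1.569, -1.428]
ft_force: [-1.0, -5.1, -0.3]
gripper_width: 0.151
```

```bash
python3 -c "
from h import *
plan([.4575,-.372,.064],81.7);print(ctrl.state()['wrist_torque'])"
```

```text
rot units [0.02 0.   0.02] deg [0.1 0.  0.1] | shift units(tool, final) [0.004 0.003 0.001] | mm [1. 1. 0.]
tool y now [ 0.143  0.99  -0.001] x [ 0.    -0.001 -1.   ] grasp now [ 0.4573 -0.3728  0.0648] j [-0.73  0.03  1.82 -0.    1.29 -2.15] gw 0.151 F [-1.  -5.1 -0.3] t 40.7
[-0.81371438  0.16801383 -0.08462116]
```

Bar gripped (14 mm). Winding clockwise 120°.

Call:
apply_moves:
  claw: [-1, -1, -1, -1, -1, -1, -1, -1, -1, -1]
  delta_pos:
    - [0, 0.003, 0]
    - [0, 0, 0]
    - [0, 0, 0]
    - [0, 0, 0]
    - [0, 0, 0]
    - [0, 0, 0]
    - [0, 0, 0]
    - [0, 0, 0]
    - [0, 0, 0]
    - [0, 0, 0]
  delta_rot:
    - [0.5, 0, 0]
    - [0.8, 0, 0]
    - [0.8, 0, 0]
    - [0.8, 0, 0]
    - [0.8, 0, 0]
    - [0.8, 0, 0]
    - [0.8, 0, 0]
    - [0.8, 0, 0]
    - [0.8, 0, 0]
    - [0.8, 0, 0]

```text
t: 41.7
position: [0.4572, -0.3724, 0.2318]
tcp_rot: [-0.74, 1.568, -1.559]
ft_force: [-2.1, -12.2, -2.2]
gripper_width: 0.147
```

```bash
python3 -c "
from h import *
plan([.4575,-.372,.064],81.7);print(ctrl.state()['wrist_torque'])"
```

```text
rot units [-7.72  0.02  0.03] deg [-38.6   0.1   0.1] | shift units(tool, final) [0.004 0.002 0.001] | mm [1. 0. 0.]
tool y now [ 0.73   0.683 -0.002] x [ 0.    -0.003 -1.   ] grasp now [ 0.4572 -0.3729  0.0648] j [-0.73  0.03  1.82 -0.    1.29 -1.48] gw 0.147 F [ -2.1 -12.2  -2.2] t 41.7
[-1.98451426  0.29138295  0.13030006]
```

Call:
apply_moves:
  claw: [-1, -1, -1, -1, -1, -1, -1, -1, -1, -1]
  delta_pos:
    - [0, -0.003, 0.004]
    - [0, 0, 0]
    - [0, 0, 0]
    - [0, 0, 0]
    - [0, 0, 0]
    - [0, 0, 0]
    - [0, 0, 0]
    - [0, 0, 0]
    - [0, 0, 0]
    - [0, 0, 0]
  delta_rot:
    - [0.8, 0, 0]
    - [0.8, 0, 0]
    - [0.8, 0, 0]
    - [0.8, 0, 0]
    - [0.8, 0, 0]
    - [0.8, 0, 0]
    - [0.8, 0, 0]
    - [0.8, 0, 0]
    - [0.8, 0, 0]
    - [0.8, 0, 0]

```text
t: 42.7
position: [0.4572, -0.373, 0.2318]
tcp_rot: [-0.708, 1.569, -2.225]
ft_force: [-4.7, -4.5, 2.4]
gripper_width: 0.148
```

Call:
apply_moves:
  claw: [-1, -1, -1, -1, -1, -1, -1, -1, -1, -1]
  delta_pos:
    - [0, 0, 0]
    - [0, 0, 0]
    - [0, 0, 0]
    - [0, 0, 0]
    - [0, 0, 0]
    - [0, 0, 0]
    - [0, 0, 0]
    - [0, 0, 0]
    - [0, 0, 0]
    - [0, 0, 0]
  delta_rot:
    - [0.8, 0, 0]
    - [0.8, 0, 0]
    - [0.8, 0, 0]
    - [0.8, 0, 0]
    - [0.8, 0, 0]
    - [0.8, 0, 0]
    - [0.8, 0, 0]
    - [0.8, 0, 0]
    - [0.8, 0, 0]
    - [0.8, 0, 0]

```text
t: 43.7
position: [0.457, -0.3729, 0.2318]
tcp_rot: [-0.317, 1.569, -2.532]
ft_force: [-7.9, -3.8, 3.2]
gripper_width: 0.148
```

Call:
apply_moves:
  claw: [-1, -1]
  delta_pos:
    - [0, 0, 0]
    - [0, 0, 0]
  delta_rot:
    - [0.3, 0, 0]
    - [0, 0, 0]

```text
t: 43.9
position: [0.457, -0.3729, 0.2318]
tcp_rot: [-0.287, 1.569, -2.526]
ft_force: [-7.7, -3.1, 3.1]
gripper_width: 0.144
```

```bash
python3 -c "
from h import *
plan([.4575,-.372,.064],81.7);print(ctrl.state()['wrist_torque']);st,im=snap('top','t24');crop(im,420,210,520,310,6,'t24c')
st,im=snap('scene','s24');crop(im,100,280,240,400,5,'s24c')"
```

```text
rot units [12.    0.02 -0.  ] deg [60.   0.1 -0. ] | shift units(tool, final) [ 0.004 -0.005 -0.002] | mm [ 1. -1. -0.]
tool y now [ 0.785 -0.62  -0.   ] x [-0.001 -0.001 -1.   ] grasp now [ 0.4568 -0.3731  0.0648] j [-0.73  0.03  1.82 -0.    1.29 -0.06] gw 0.144 F [-7.7 -3.1  3.1] t 43.9
[-0.65943467  1.42824666 -0.01896094]
```

View pics/s24c.png

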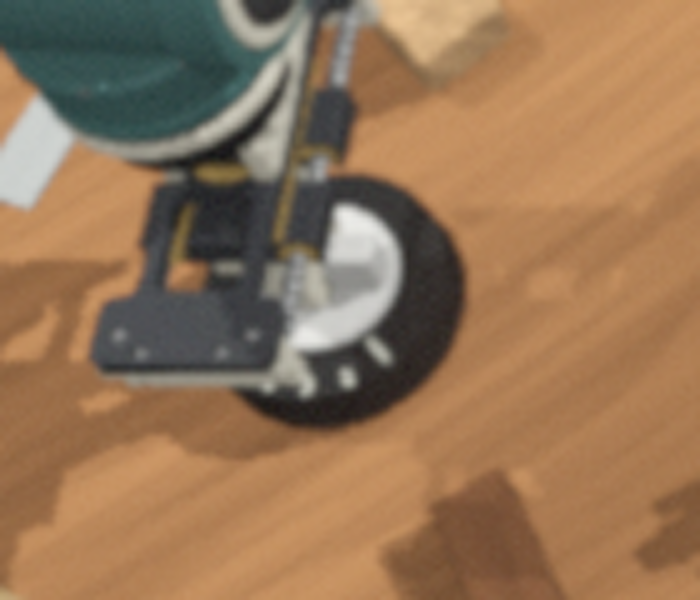

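The dial followed 120° without slip. I'll add 5° margin, then turn back to 15 min (60°): −79° = −15.8 units.

Call:
apply_moves:
  claw: [-1, -1, -1, -1, -1, -1, -1, -1, -1, -1]
  delta_pos:
    - [0, 0, 0]
    - [0, 0, 0]
    - [0, 0, 0]
    - [0, 0, 0]
    - [0, 0, 0]
    - [0, 0, 0]
    - [0, 0, 0]
    - [0, 0, 0]
    - [0, 0, 0]
    - [0, 0, 0]
  delta_rot:
    - [0.5, 0, 0]
    - [0.5, 0, 0]
    - [0, 0, 0]
    - [0, 0, 0]
    - [-0.6, 0, 0]
    - [-0.8, 0, 0]
    - [-0.8, 0, 0]
    - [-0.8, 0, 0]
    - [-0.8, 0, 0]
    - [-0.8, 0, 0]

```text
t: 45.0
position: [0.4571, -0.373, 0.2318]
tcp_rot: [-0.479, 1.569, -2.4]
ft_force: [-6.0, -2.9, 1.8]
gripper_width: 0.148
```

Call:
apply_moves:
  claw: [-1, -1, -1, -1, -1, -1, -1, -1, -1, -1]
  delta_pos:
    - [0, 0, 0]
    - [0, 0, 0]
    - [0, 0, 0]
    - [0, 0, 0]
    - [0, 0, 0]
    - [0, 0, 0]
    - [0, 0, 0]
    - [0, 0, 0]
    - [0, 0, 0]
    - [0, 0, 0]
  delta_rot:
    - [-0.8, 0, 0]
    - [-0.8, 0, 0]
    - [-0.8, 0, 0]
    - [-0.8, 0, 0]
    - [-0.8, 0, 0]
    - [-0.8, 0, 0]
    - [-0.8, 0, 0]
    - [-0.8, 0, 0]
    - [-0.8, 0, 0]
    - [-0.8, 0, 0]

```text
t: 46.0
position: [0.4572, -0.373, 0.2318]
tcp_rot: [-0.849, 1.569, -2.072]
ft_force: [-5.0, -3.5, 1.9]
gripper_width: 0.144
```

Call:
apply_moves:
  claw: [-1, -1, -1, -1, -1, -1, -1, -1]
  delta_pos:
    - [0, 0, 0]
    - [0, 0, 0]
    - [0, 0, 0]
    - [0, 0, 0]
    - [0, 0, 0]
    - [0, 0, 0]
    - [0, 0, 0]
    - [0, 0, 0]
  delta_rot:
    - [-0.8, 0, 0]
    - [-0.8, 0, 0]
    - [-0.8, 0, 0]
    - [-0.7, 0, 0]
    - [0, 0, 0]
    - [0, 0, 0]
    - [0, 0, 0]
    - [0, 0, 0]

```text
t: 46.8
position: [0.4573, -0.3729, 0.2318]
tcp_rot: [-1.022, 1.57, -1.976]
ft_force: [-2.4, -4.1, 2.0]
gripper_width: 0.15
```

```bash
python3 -c "
from h import *
plan([.4575,-.372,.064],35.7);print(ctrl.state()['wrist_torque'])"
```

```text
rot units [-0.08  0.01  0.01] deg [-0.4  0.   0.1] | shift units(tool, final) [ 0.004  0.004 -0.003] | mm [ 1.  1. -1.]
tool y now [ 0.816  0.578 -0.001] x [-0.    -0.001 -1.   ] grasp now [ 0.4572 -0.3731  0.0648] j [-0.73  0.03  1.82 -0.    1.29 -1.34] gw 0.15 F [-2.4 -4.1  2. ] t 46.8
[-0.67402194  0.57614267  0.07273103]
```

Jaw yaw 35.3° gives a dial angle of about 60°. Release, rise and check.

Call:
apply_moves:
  claw: [-0.5, -0.3, -0.1, 0, 0, 0]
  delta_pos:
    - [0, 0, 0]
    - [0, 0, 0]
    - [0, 0, 0]
    - [0, 0, 0]
    - [0, 0, 0]
    - [0, 0, 0]
  delta_rot:
    - [0, 0, 0]
    - [0, 0, 0]
    - [0, 0, 0]
    - [0, 0, 0]
    - [0, 0, 0]
    - [0, 0, 0]

```text
t: 47.4
position: [0.4575, -0.3725, 0.2316]
tcp_rot: [0.958, 1.571, 0.004]
ft_force: [-0.7, 0.4, 0.9]
gripper_width: 0.502
```

Call:
apply_moves:
  claw: [0, 0, 0, 0, 0, 0, 0, 0, 0]
  delta_pos:
    - [-0.05, 0, 0]
    - [-0.1, 0, 0]
    - [-0.15, 0, 0]
    - [-0.15, 0, 0]
    - [-0.15, 0, 0]
    - [-0.15, 0, 0]
    - [-0.15, 0, 0]
    - [0, 0, 0]
    - [0, 0, 0]
  delta_rot:
    - [0, 0, 0]
    - [0, 0, 0]
    - [0, 0, 0]
    - [0, 0, 0]
    - [0, 0, 0]
    - [0, 0, 0]
    - [0, 0, 0]
    - [0, 0, 0]
    - [0, 0, 0]

```text
t: 48.3
position: [0.4574, -0.3724, 0.4125]
tcp_rot: [0.251, 1.569, -0.704]
ft_force: [-0.0, -0.5, -1.9]
gripper_width: 0.501
```

```bash
python3 -c "
from h import *
plan([.4575,-.372,.064],35.7)
st,im=snap('wrist','w25');crop(im,200,120,440,300,3,'w25c');snap('scene','s25');snap('top','t25')"
```

```text
rot units [-0.08  0.02 -0.  ] deg [-0.4  0.1 -0. ] | shift units(tool, final) [ 0.908  0.002 -0.001] | mm [182.   0.  -0.]
tool y now [0.816 0.578 0.   ] x [ 0.001 -0.001 -1.   ] grasp now [ 0.4576 -0.3726  0.2455] j [-0.73 -0.07  1.62  0.    1.59 -1.34] gw 0.501 F [-0.  -0.5 -1.9] t 48.3
```

View pics/w25c.png

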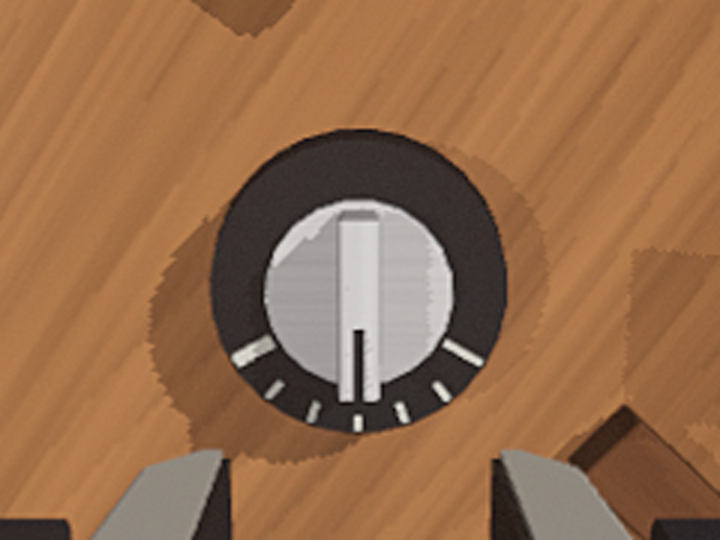

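View pics/s25.png

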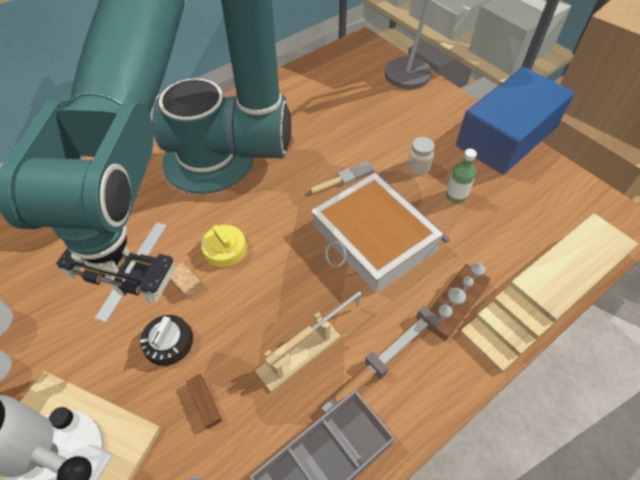

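View pics/t25.png

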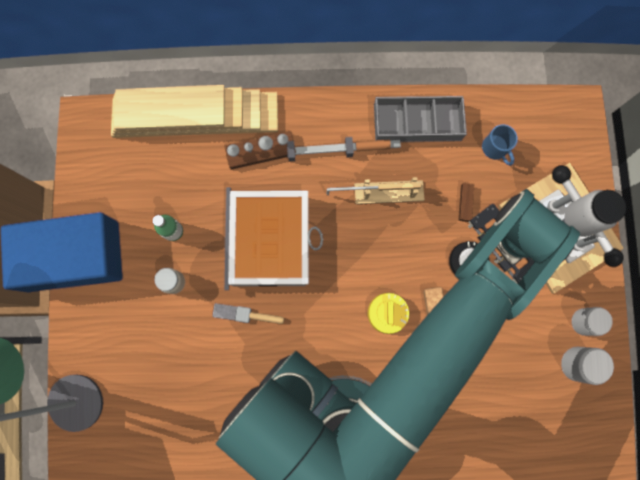

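The pointer stands on the middle (15 min) tick, symmetric between the 0 and 30 ticks. The cover is shut, the pole is in its rest, the bystanders have not moved and the blanks show faintly through the cover. Handing in.

```bash
python3 -c "
from plant import close_job
print(close_job())"
```

```text
the job is handed in; nothing more can be done
None
```

I did every step of the task and handed the job in at about 48 s of the 210 s allowed. No verdict was reported, so what follows rests on my last pictures and readings.

- **Blanks:** Only two were on the bench. Both were laid flat, side by side in the box before the cover came down, and they still show faintly through it.
- **Cover:** I drew it down with the hook in the ring eye. Its eye sits where a fully shut cover would put it, within 1 pixel, and it stayed shut when the hook was lifted out. The gripper stayed well clear of it throughout.
- **Pole:** It is back in its rest. In the scene view the hook bend is within 1 pixel of where it lay at the start.
- **Timer:** I wound the dial to about 139°, past the 30-minute mark at 120°, then turned it back. The pointer stands on the 15-minute tick. I did not see the pointer past the 30 mark, because the gripper hid it. I take it from the hand's turn, which ended exactly on 15 after the turn back.
- **Bystanders:** None had visibly moved in the last views.

One measurement disagreed: my first reading of the handle from the top camera was about 6 mm off the wrist camera's. I used the wrist reading, and the pole seated properly with it.

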